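# Load the growth-light incubator and set its lamp

## Task

Load the growth-light incubator: swing its lamp aside to the right, clear of the chamber, lift the recessed hatch off its seat and slide it left along its channels until the chamber is fully uncovered, lay every petri dish that stands on the bench beside it, on its left, lid up and flat on the chamber floor, side by side, then slide the hatch back and let it down flush on its seat. After that swing the lamp back until it stands centred over the hatch and square with it, and tilt the lamp head level so that it shines straight down. Leave the timer and the beaker where they stand.

Things in the scene. Friction and masses are not known exactly. Their poses are not given: they have to be found in the camera images.
- incubator: White box 180 (x) x 460 (y) x 110 mm high with a lamp post at its back, fixed. Origin: centre of the underside; x points away from the robot, y to the left. Right half: open chamber under the hatch; left half: parking deck for the hatch. Front and back walls (inner faces x = +-77.5 mm) guide the hatch along y; their lips (underside z = 105, inner edges x = +-69 mm) keep it in. Top z = 110 mm.
- hatch: Loose hatch in the channels: aluminium frame, two clear panes, 150 (x) x 223 (y) x 12 mm, 0.45 kg, origin in the centre of its underside, axes as the incubator's, 2.5 mm play all round. Seated (incubator y = -105, z = 73 mm; top flush with the deck) it cannot slide; lifted 12 mm it clears the deck's edge and slides left over the deck. The lips stop the lift at 20 mm.
- hatch_grip (a point): Middle of the hatch's black grip bar, 46 mm above the hatch's underside. The bar runs along the hatch's x, 80 mm free between its posts, 14 mm wide (y), 16 mm high, with 26 mm free below it.
- chamber_floor (a point): Centre of the chamber floor (incubator x = 0, y = -105, z = 35 mm), axes as the incubator's. The chamber is 128 (x) x 200 mm (y) inside: room for three dishes side by side along y. The hatch's seat round its mouth is 38 mm above this point.
- parking_deck (a point): Where the hatch's underside centre is when the hatch is parked fully left: incubator y = +113, z = 85 mm. The deck runs from y = +10 to +226 mm; end walls at y = -219.5 and +226.5 mm stop the hatch.
- lamp_arm (a joint): Swivel of the lamp arm about the upright post (incubator x = +135, y = -105 mm), rad. 0: the arm points to the robot side (incubator -x), the lamp is centred over the hatch and square with it; grows counter-clockwise from above (lamp swings right, then back). Range -0.6 to 2.4, no stop at 0; from 1.6 on the lamp is clear of the chamber; stays where it is left (0.12 N m friction).
- lamp_head (a joint): Tilt of the lamp head about the arm's own axis, rad. 0: level; positive: the end that is the left one when the lamp is over the hatch is raised. Range -0.8 to 0.8, no stop at 0; stays where it is left (0.12 N m friction). Pressing a raised end down turns it.
- lamp_knob (a point): Middle of the upright black knob on top of the lamp arm, 24 mm in diameter, free from 225 to 263 mm above the bench (this point at 245 mm), 66 mm from the swivel axis; pinch it from above to swing the arm. The arm below it is 22 mm wide, its top 225 mm above the bench.
- lamp_centre (a point): Centre of the lamp head, a white slab 84 mm (along the arm) x 150 mm (across) x 20 mm, 215 mm above the bench, on the tilt axis, 135 mm from the swivel axis; its top is 12 mm above this point.
- lamp_left_end (a point): Point on the lamp head's top near the end that is the left one when the lamp is over the hatch, 66 mm from the tilt axis.
- lamp_right_end (a point): The same near the other end.
- petri_1: Petri dish with its lid on, 57 mm across, 14 mm high, about 30 g, origin in the centre of its underside, z up through the lid. Two or three dishes stand on the bench to the left of the incubator.
- petri_3: Petri dish with its lid on, 57 mm across, 14 mm high, about 30 g, origin in the centre of its underside, z up through the lid. Two or three dishes stand on the bench to the left of the incubator.
- petri_4: Petri dish with its lid on, 57 mm across, 14 mm high, about 30 g, origin in the centre of its underside, z up through the lid. Two or three dishes stand on the bench to the left of the incubator.
- timer: Bystander: small white kitchen-style timer, 62 x 62 x 19 mm, origin under its centre.
- beaker: Bystander: beaker, 52 mm across, 70 mm high, origin under its centre.
There are look-alikes about, which are no part of the job. Leave any orange or yellow look-alike of the petri_4 alone.

How it is judged:
By the outcome, as a careful person would: the job done as asked, in the order asked, and still so for the second after the job is handed in, with the robot touching nothing.
Of petri_1, petri_3, petri_4 only 2 to 3 are there at a start; the rules pass over those that are not, and their reading is None.
At some moment in a run one of petri_1, petri_3, petri_4 may be knocked a few centimetres aside while the robot is not near it.
Once in a run the grip may slacken for a moment while it holds something.
It also fails if it takes over 208 s, if anything falls off the work surface, if the arm or the gripper's body presses on something with over 40 N, if the wrist force passes 120 N, or if a joint passes its speed limit or range.

## Robot

A 6-joint arm with a two-finger parallel gripper is mounted at the origin on a cart in front of the work surface, level with it; the furniture and walls round the work are solid. World frame = base frame: x ahead of the robot, y to its left, z up, the work surface at z = 0. Lengths are in m, angles in degrees, forces in N, time in s.
With the tool pointing down it reaches from about 0.4 to 0.825 m from the base axis. Payload 7 kg.
Tool frame: the origin (TCP) lies midway between the tips of the shut fingers; the grasp point (between the pads) lies 19 mm behind it (r.grip_point_offset is the z of the grasp point in the tool frame, in m); z points along the fingers, y is the line along which they close (so a half turn about z gives the same grasp; the last joint's range is limited). The gripper opens to 88 mm and grips with 3 to 60 N. Pads are 19 mm wide; open, the fingers measure 130 mm over their backs; the gripper's body (78 mm by 193 mm) begins 47 mm behind the grasp point.
Start: joints at [-55.17, 20.546, 0.682, 0, -70.136, -16.507], TCP at [0.212, -0.641, 0.227] pointing down, gripper open.
Joint ranges: [-176.03, 176.03], [-82.01, 121.73], [-58.28, 71.71], [-173.87, 95.51], [-174.79, -0.11], [-173.66, 173.66]. Speed limits (degrees/s): [136.94, 136.94, 172.46, 180, 180, 180].

## Interface

Orientations are given as [roll, pitch, yaw] about the fixed x, y, z axes, in that order (R = Rz(yaw) Ry(pitch) Rx(roll)).
In Python, from plant import r, viewer, recognise, outline_of, pinpoint gives the robot as it stands.
- The arm moves only by the tool move_arm, never from a script. Its argument "targets" is a list of rows, each a list of 2 entries, a list of its own where there are three numbers: the shift along the tool's x, y, z in cm, then the turn, a rotation vector about the tool's x, y, z in rad. A call has 1 to 5 rows; each row is the pose to reach, as a shift and turn from the pose commanded when the call began, along the tool's axes at that moment; what a row does not reach only later rows make up. A row lasts 1/8 s, in which the tool goes at most 62.5 mm and 10.7 degrees, less where a joint would pass 70% of its speed; a pose out of reach is approached as far as the arm can. A call with a gripper value outside its range is refused whole. "jaw" is the finger opening in cm, from 0 to 8.76, set as the call begins (left out, the last holds). The fingers move at their own pace and stop on an object; "squeeze" is the grip in N (left out, the last holds). Time passes only in rows, so rows that repeat a pose let the fingers close. It gives the time, the measured TCP pose, the force, the opening and the grip force at its end, in the units of the state.
- r.get_state(): the state, without advancing time (a new reading comes with each control period).
- viewer.capture(name): name is "scene" or "top" or "wrist"; returns a dict with "image" (420x560x3 uint8, blue, green, red), "intrinsics" (3x3 intrinsics, pixels), "D" ([k1, k2, p1, p2, k3] as OpenCV has them; the pictures are not rectified), "camera_from_world" (4x4, takes a point from world to camera coordinates). Camera axes: x right, y up, looking along -z (the intrinsics and any distortion apply to the point x, -y, -z); pixel columns grow to the right and rows downward; lengths in m; the calibration is good to about 2 mm. A picture is of the moment at which its call begins. There is no depth.
- r.close_job(): hands the job in; it is judged then, once.
Trained networks look in the newest picture that a camera, given by its name, has taken for a name from the list of things; names that differ only in an ending like _2 or _b are one class to them, and where a whole thing is asked for, a point or a joint stands for the part that bears it (a point fixed in the world has none). Each returns a list of dicts, best first, with "score" (0 to 1); they miss things now and then, are a little off and sometimes report something else, mostly with a low value. They report only what shows in the picture. A call takes as long as a camera call. They do not tell look-alikes from the thing itself.
- recognise(label, camera): "box" ([left, top, right, bottom] in pixels, round what is visible of it).
- outline_of(label, camera): "mask" (420x560 bool, what is visible of it) and "box" ([left, top, right, bottom] in pixels, round what is visible of it).
- pinpoint(label, camera): "location" ([row, column] in pixels: a listed point, or the origin of a listed thing).
The state is a dict: "time_s": time; "joints": joint angles; "qd": joint speeds; "joint_torque": joint torques, N m; "tcp_pos": TCP position; "eef_rot": TCP orientation; "contact_force": force on the tool from outside, world axes, zero at the start; "moment": the same for the moment, N m; "gripper_width": finger opening in m; "gripper_force": force on a finger pad.
Only numpy, scipy, OpenCV 4.12 (cv2) and the standard library are available. Lean on these libraries where they do the work, as an engineer would, in place of code of your own. Each camera call takes 0.05 s, during which the arm holds its last target. There are 200 camera calls.

## Working session

There is one attempt and no reset: what is moved stays moved. The work goes in short steps, Python scripts to look and compute and a tool call to move; the robot and the scene stay as the last step left them, time stands still between calls to the robot, and variables do not carry over. Pictures are saved under pics/ and viewed, at most 16 in all, crops included, and the job is handed in when it is done.

Besides the shell and the picture viewer there is one more tool, called after ">>>" as name(argument=value, ...), one argument or row to a line, values as JSON. move_arm: Moves the arm, as the interface text tells. Its arguments: {"type":"object","properties":{"targets":{"type":"array","items":{"type":"array"}},"jaw":{"type":"number"},"squeeze":{"type":"number"}},"required":["targets"]}

```bash
ls; mkdir -p pics
python3 - <<'E'
from plant import r, viewer, recognise, outline_of, pinpoint
import cv2
print(r.get_state())
for c in ("scene","top"):
    d=viewer.capture(c); cv2.imwrite(f"pics/{c}0.png",d["image"]); print(c,d["intrinsics"],d["D"],d["camera_from_world"])
    for l in ["incubator","hatch","hatch_grip","chamber_floor","parking_deck","lamp_knob","lamp_centre","lamp_left_end","lamp_right_end","petri_1","timer","beaker"]:
        print(l,[(round(p["score"],2),[round(float(x)) for x in p["location"]]) for p in pinpoint(l,c)][:6])
E
```

```text
pics
{'time_s': 0.0, 'joints': array([-5.51697001e+01,  2.05900097e+01,  6.32706092e-01, -2.06640859e-02,
       -7.01352471e+01, -1.65068201e+01]), 'qd': array([ 0.08584533, -0.06690253, -0.04511769, -0.00132427, -0.01007711,
       -0.02610782]), 'joint_torque': array([ 2.59520284e-04, -5.82711554e+01,  2.93058801e+01,  6.99719220e+00,
        7.02770718e-03, -1.38980645e-04]), 'tcp_pos': array([ 0.21202516, -0.64031074,  0.22562895]), 'eef_rot': array([ 1.79905744e+02, -7.67406822e-03, -1.61683551e+02]), 'contact_force': array([ 0.15366591,  0.97064389, -0.90168532]), 'moment': array([-0.02893679, -0.00286374, -0.00805986]), 'gripper_force': 0.0, 'gripper_width': 0.08801545138280005}
scene [[400.4863975    0.         285.85662937]
 [  0.         400.4863975  206.91302735]
 [  0.           0.           1.        ]] [-0.11090041  0.          0.          0.          0.        ] [[-0.89409271 -0.4473946  -0.02088755  0.55627776]
 [ 0.22438904 -0.48781468  0.84361508 -0.18848115]
 [-0.38761808  0.74958316  0.536542   -0.94679415]
 [ 0.          0.          0.          1.        ]]
incu
[... 602 characters left out ...]
[-0.0117913  -0.99983696 -0.01367524  0.16212355]
 [ 0.99303838 -0.01331189  0.11703662 -0.55049586]
 [-0.11719958 -0.01220003  0.99303344 -1.37348772]
 [ 0.          0.          0.          1.        ]]
incubator [(0.91, [233, 331])]
hatch [(0.89, [237, 365])]
hatch_grip [(0.92, [234, 369])]
chamber_floor [(0.37, [204, 209])]
parking_deck [(0.79, [234, 297]), (0.23, [205, 374]), (0.2, [234, 328])]
lamp_knob [(0.68, [206, 375])]
lamp_centre [(0.69, [228, 370])]
lamp_left_end [(0.65, [224, 353])]
lamp_right_end [(0.82, [234, 388])]
petri_1 [(0.83, [213, 181]), (0.73, [259, 213]), (0.65, [234, 237]), (0.52, [206, 209])]
timer [(0.81, [175, 208]), (0.74, [235, 387])]
beaker [(0.74, [184, 181])]
```

Run:
```python
import cv2
a=cv2.imread("pics/top0.png")[120:300,150:430]
cv2.imwrite("pics/topc.png",cv2.resize(a,None,fx=2.85,fy=2.85,interpolation=cv2.INTER_CUBIC))
a=cv2.imread("pics/scene0.png")[90:390,160:460]
cv2.imwrite("pics/scenec.png",cv2.resize(a,None,fx=2,fy=2,interpolation=cv2.INTER_CUBIC))
```

```text
(no output)
```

View pics/topc.png

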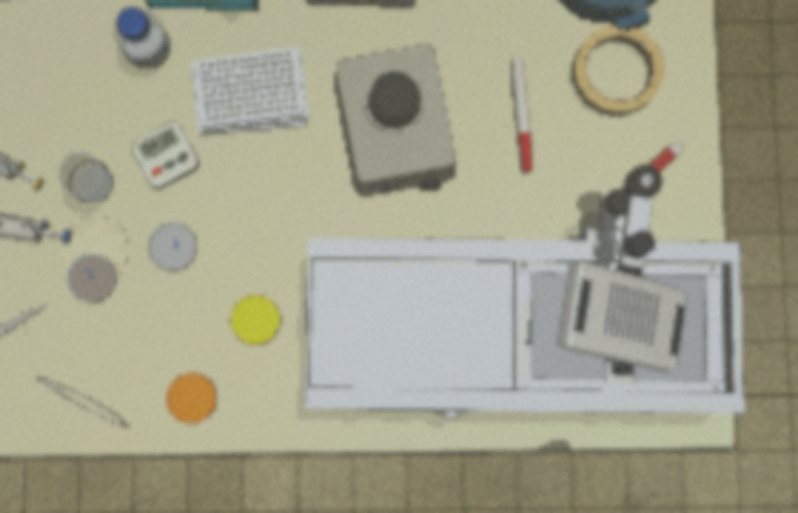

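View pics/scenec.png

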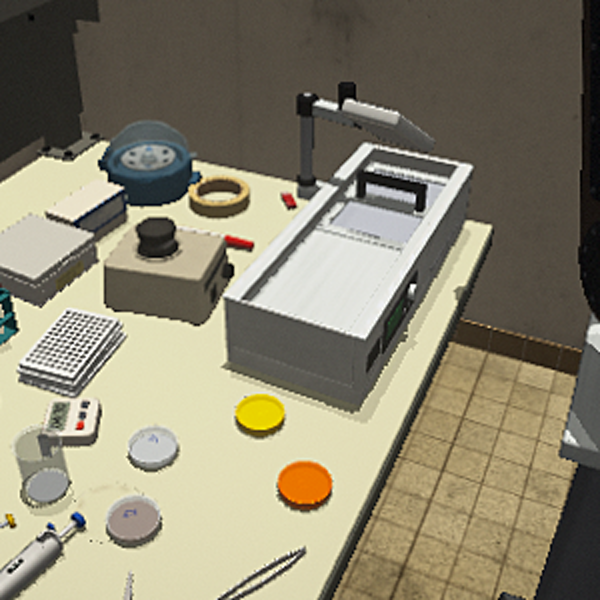

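Top crop: two whitish dishes at full px (row 206, col 210) and (217, 182). The look-alikes are yellow (232, 240) and orange (260, 217), and I'll leave those alone. The lamp is slightly swung and tilted. There is also a faint ring near (205, 188), which I'll check later.

```bash
cat > h.py <<'E'
from plant import r, viewer, recognise, outline_of, pinpoint
import numpy as np, cv2
from scipy.spatial.transform import Rotation as R
from scipy.optimize import least_squares
F=np.diag([1,-1,-1.])
def proj(d,P):
    P=np.atleast_2d(P).astype(float); T=F@d["camera_from_world"][:3]
    return cv2.projectPoints(P,cv2.Rodrigues(T[:,:3])[0],T[:,3],d["intrinsics"],np.array(d["D"]))[0][:,0]
def ray(d,px):  # px=(col,row)
    u=cv2.undistortPoints(np.array([[px]],float),d["intrinsics"],np.array(d["D"]))[0,0]
    T=F@d["camera_from_world"][:3]; return -T[:,:3].T@T[:,3], T[:,:3].T@np.array([u[0],u[1],1])
def atz(d,px,z):
    c,v=ray(d,px); return c+v*(z-c[2])/v[2]
def tri(obs): # [(d,px)]
    A=0;b=0
    for d,p in obs:
        c,v=ray(d,p); v=v/np.linalg.norm(v); M=np.eye(3)-np.outer(v,v); A=A+M; b=b+M@c
    return np.linalg.solve(A,b)
def tgt(s,pos,yaw,rpy=None):
    "shift cm & rotvec from current pose to TCP pos, tool down with given yaw"
    R0=R.from_euler('xyz',s["eef_rot"],degrees=True)
    R1=R.from_euler('xyz',rpy if rpy is not None else [180,0,yaw],degrees=True)
    return (R0.inv().apply(np.array(pos)-s["tcp_pos"])*100).round(2),(R0.inv()*R1).as_rotvec().round(3)
E
python3 - <<'E'
from h import *
np.set_printoptions(precision=4,suppress=True)
t=viewer.capture("top"); s=viewer.capture("scene")
C=lambda x,y:(150+x/2.85,120+y/2.85)
S=lambda x,y:(160+x/2,90+y/2)
# top corners: TL(back-left) etc at z=.11 incubator frame
obs=[(t,C(309,241),(.09,.23,.11)),(t,C(740,244),(.09,-.23,.11)),(t,C(744,411),(-.09,-.23,.11)),(t,C(306,408),(-.09,.23,.11)),
(s,S(228,299),(.09,.23,.11)),(s,S(352,347),(-.09,.23,.11)),(s,S(472,163),(-.09,-.23,.11)),(s,S(370,145),(.09,-.23,.11)),
(s,S(232,365),(.09,.23,0)),(s,S(358,405),(-.09,.23,0))]
def f(p,full=0):
    c,q=np.cos(p[2]),np.sin(p[2]); o=[]
    for d,px,P in obs:
        W=[p[0]+c*P[0]-q*P[1],p[1]+q*P[0]+c*P[1],P[2]]
        o.append(proj(d,W)[0]-px)
    return np.array(o).ravel()
k=least_squares(f,[.5,-.2,0]); print("inc",k.x,np.degrees(k.x[2])); print(f(k.x).reshape(-1,2))
P={"hatch_grip":((234,369),(183,356)),"lamp_knob":((206,375),(135,332)),"lamp_centre":((228,370),(152,358)),"lamp_left":((224,353),(141,345)),"lamp_right":((234,388),(156,364))}
for n,(a,b) in P.items(): print(n,tri([(t,a[::-1]),(s,b[::-1])]), atz(t,a[::-1],.245), atz(t,a[::-1],.227))
for n,a,b in [("A",(206,209),(314,237)),("B",(213,181),(350,228)),("Y",(234,237),(301,290)),("O",(259,213),(336,310)),("bk",(184,181),(333,184)),("tm",(175,208),(300,197))]: print(n,atz(t,a[::-1],.0),atz(s,b[::-1],.0))
for l in ["petri_1"]:
  for d,c in ((t,"top"),(s,"scene")):
    for m in outline_of(l,c):
        yy,xx=np.nonzero(m["mask"]); print(c,m["score"],xx.mean(),yy.mean(),atz(d,(xx.mean(),yy.mean()),.008),d["image"][m["mask"]].mean(0))
w=viewer.capture("wrist"); cv2.imwrite("pics/w0.png",w["image"]); print(w["camera_from_world"],w["intrinsics"])
E
```

```text
inc [ 0.4583 -0.0211 -0.0311] -1.7816536660146702
[[-0.7948 -1.4275]
 [-0.3721  0.1641]
 [-0.7494  1.4934]
 [-1.175  -0.518 ]
 [-2.7939 -2.4049]
 [ 6.2253 -4.3109]
 [ 1.644   0.6372]
 [-2.2089 -1.9157]
 [-2.9939 -0.469 ]
 [ 0.4617  2.7228]]
hatch_grip [ 0.4565 -0.1292  0.1099] [ 0.45   -0.1017  0.245 ] [ 0.451  -0.1054  0.227 ]
lamp_knob [ 0.5286 -0.1185  0.2507] [ 0.526  -0.1208  0.245 ] [ 0.5281 -0.1248  0.227 ]
lamp_centre [ 0.4607 -0.1133  0.215 ] [ 0.4662 -0.105   0.245 ] [ 0.4674 -0.1087  0.227 ]
lamp_left [ 0.4747 -0.0563  0.2668] [ 0.4777 -0.0595  0.245 ] [ 0.479  -0.0625  0.227 ]
lamp_right [ 0.4513 -0.1692  0.1803] [ 0.4494 -0.1529  0.245 ] [ 0.4503 -0.1573  0.227 ]
A [0.562  0.3725 0.    ] [ 0.5621  0.3653 -0.    ]
B [0.5399 0.465  0.    ] [0.526  0.4575 0.    ]
Y [0.4683 0.28   0.    ] [0.4725 0.2777 0.    ]
O [0.3879 0.3584 0.    ] [0.3895 0.3511 0.    ]
bk [0.637  0.4663 0.    ] [0.6359 0.4629 0.    ]
tm [0.6661 0.3765 0.    ] [0.6704 0.37   0.    ]
top 0.79 209.89958158995816 205.5397489539749 [0.5625 0.3682 0.008 ] [154.9456 160.5523 157.7992]
top 0.57 238.93852459016
[... 204 characters left out ...]
68421052631578 [0.5269 0.462  0.008 ] [126.753  137.498  142.1134]
scene 0.93 235.69739952718678 313.12293144208036 [0.5615 0.3703 0.008 ] [183.0236 187.5981 186.6005]
scene 0.91 226.22222222222223 349.11284722222223 [0.5263 0.4621 0.008 ] [138.2917 147.6163 157.8299]
scene 0.62 311.75559380378655 331.76936316695355 [0.3882 0.3453 0.008 ] [ 16.9828 111.8176 210.6902]
scene 0.56 289.0172786177106 297.1274298056156 [0.4764 0.2745 0.008 ] [ 18.7343 184.2873 204.8488]
[[-0.3145  0.9493 -0.0001  0.675 ]
 [-0.9112 -0.3019 -0.2803  0.0348]
 [-0.2661 -0.0881  0.9599 -0.3912]
 [ 0.      0.      0.      1.    ]] [[297.5982   0.     276.8506]
 [  0.     297.5982 209.3987]
 [  0.       0.       1.    ]]
```

Run:
```python
from h import *
s=r.get_state()
print(tgt(s,[.45,-.20,.33],-181.8))
```

```text
(array([-36.43,  34.37, -10.34]), array([-0.   , -0.   ,  0.351]))
```

>>> move_arm(
  targets=[
    [[-6, 6, -10.3], [0, 0, 0]],
    [[-9, 9, -10.3], [0, 0, 0.1]],
    [[-12.5, 12.5, -10.3], [0, 0, 0.2]],
    [[-17, 16, -10.3], [0, 0, 0.3]],
    [[-21, 20, -10.3], [0, 0, 0.351]],
  ],
)

```text
time_s: 2.17
tcp_pos: [0.3438, -0.394, 0.33]
eef_rot: [-180.0, 0.1, 178.1]
contact_force: [1.9, -0.3, -0.4]
gripper_width: 0.0875
gripper_force: 0.0
```

>>> move_arm(
  targets=[
    [[-2.5, 4.2, 0], [0, 0, 0]],
    [[-5, 8.4, 0], [0, 0, 0]],
    [[-7.5, 12.6, 0], [0, 0, 0]],
    [[-9.5, 16, 0], [0, 0, 0]],
    [[-9.5, 19.5, 0], [0, 0, 0]],
  ],
)

```text
time_s: 2.8
tcp_pos: [0.445, -0.2022, 0.3291]
eef_rot: [-180.0, -0.0, 178.2]
contact_force: [0.8, -0.2, -0.3]
gripper_width: 0.0876
gripper_force: 0.0
```

Run:
```python
from h import *
np.set_printoptions(precision=4,suppress=True)
s=r.get_state(); print(s["tcp_pos"],s["eef_rot"],s["joints"],s["time_s"])
w=viewer.capture("wrist"); cv2.imwrite("pics/w1.png",cv2.resize(w["image"],(784,588)))
for l in ["hatch_grip","lamp_knob","lamp_centre","lamp_left_end","lamp_right_end"]:
    print(l,[(round(p["score"],2),p["location"]) for p in pinpoint(l,"wrist")][:3])
T=w["camera_from_world"]; print(-T[:3,:3].T@T[:3,3])
```

```text
[ 0.445  -0.2022  0.3291] [-179.9988   -0.0231  178.2497] [ -1.3348  -0.4137 -12.0231   0.001  -78.4137 -90.4157] 2.8
hatch_grip []
lamp_knob [(0.59, [299.3, 372.0])]
lamp_centre [(0.63, [219.8, 376.6])]
lamp_left_end [(0.59, [241.8, 455.0])]
lamp_right_end [(0.91, [199.7, 314.7])]
[ 0.369  -0.2002  0.4879]
```

View pics/w1.png

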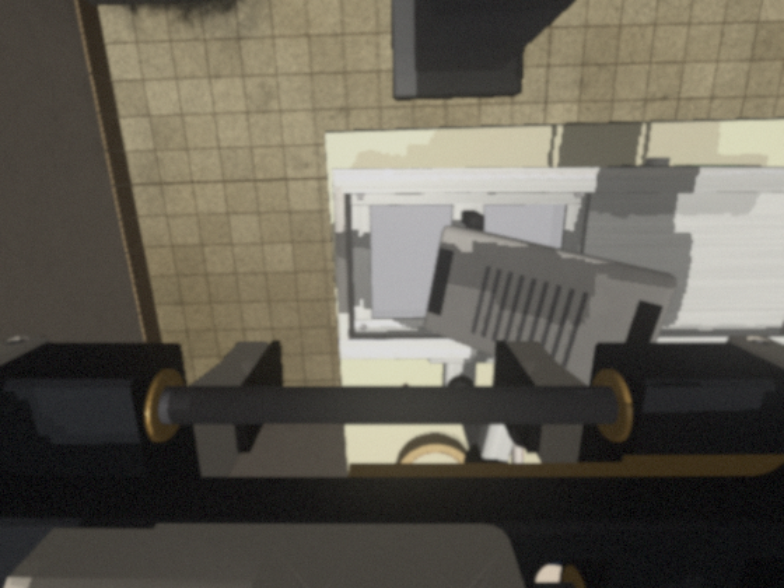

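Wrist view: the incubator's right end corners show at about (332,171) and (341,357) in the enlarged picture, and the lamp is between the fingers and the hatch.

Run:
```python
from h import *
np.set_printoptions(precision=4,suppress=True)
t=viewer.capture("top"); s=viewer.capture("scene"); w=viewer.capture("wrist")
C=lambda x,y:(150+x/2.85,120+y/2.85)
S=lambda x,y:(160+x/2,90+y/2)
W_=lambda x,y:(x/1.4,y/1.4)
obs=[(t,C(309,241),(.09,.23,.11)),(t,C(740,244),(.09,-.23,.11)),(t,C(744,411),(-.09,-.23,.11)),(t,C(306,408),(-.09,.23,.11)),
(s,S(228,299),(.09,.23,.11)),(s,S(472,163),(-.09,-.23,.11)),(s,S(370,145),(.09,-.23,.11)),
(s,S(232,365),(.09,.23,0)),(s,S(358,405),(-.09,.23,0)),(w,W_(332,171),(-.09,-.23,.11)),(w,W_(341,357),(.09,-.23,.11))]
def f(p):
    c,q=np.cos(p[2]),np.sin(p[2])
    return np.array([proj(d,[p[0]+c*P[0]-q*P[1],p[1]+q*P[0]+c*P[1],P[2]])[0]-px for d,px,P in obs]).ravel()
k=least_squares(f,[.5,-.2,0],loss='soft_l1'); print("inc",k.x,np.degrees(k.x[2])); print(f(k.x).reshape(-1,2))
p=k.x;c,q=np.cos(p[2]),np.sin(p[2]);W=lambda P:np.array([p[0]+c*P[0]-q*P[1],p[1]+q*P[0]+c*P[1],P[2]])
print("post",W((.135,-.105,.2)),"grip",W((0,-.105,.119)))
print("knob",tri([(t,(375,206)),(s,(332,135)),(w,(372,299.3))]))
for n,l in (("scene","lamp_knob"),("top","lamp_knob"),("top","hatch_grip"),("scene","hatch_grip")):print(n,l,[(round(p["score"],2),p["location"]) for p in pinpoint(l,n)][:2])
```

```text
inc [ 0.4579 -0.0226 -0.017 ] -0.9757774455471584
[[-0.7355 -0.2629]
 [-0.3148 -0.7831]
 [ 0.1619  0.5264]
 [-0.2719  0.6954]
 [-1.4322 -2.0566]
 [ 0.9476  0.068 ]
 [-3.0218 -2.117 ]
 [-1.7125 -0.0988]
 [ 2.3173  2.4464]
 [-0.5572 -1.4485]
 [-0.1361  0.9939]]
post [ 0.5911 -0.1299  0.2   ] grip [ 0.4561 -0.1276  0.119 ]
knob [ 0.5282 -0.1192  0.2494]
scene lamp_knob [(0.88, [133.5, 333.6])]
top lamp_knob []
top hatch_grip []
scene hatch_grip [(0.69, [179.6, 355.8])]
```

>>> move_arm(
  targets=[
    [[-4, 4.3, 0], [0, 0, 0.07]],
    [[-8.0, 8.6, 0], [0, 0, 0.139]],
    [[-8.0, 8.6, 3], [0, 0, 0.139]],
    [[-8.0, 8.6, 6], [0, 0, 0.139]],
    [[-8.0, 8.6, 6], [0, 0, 0.139]],
  ],
  jaw=6,
)

```text
time_s: 4.08
tcp_pos: [0.5254, -0.1202, 0.2672]
eef_rot: [-179.9, -0.3, 170.2]
contact_force: [-0.3, 0.2, 0.7]
gripper_width: 0.06
gripper_force: 0.0
```

Run:
```python
from h import *
np.set_printoptions(precision=4,suppress=True)
s=r.get_state(); print(s["tcp_pos"],s["eef_rot"],s["joints"],s["gripper_width"])
w=viewer.capture("wrist"); sc=viewer.capture("scene")
kw=[(round(p["score"],2),p["location"]) for p in pinpoint("lamp_knob","wrist")]
ks=[(round(p["score"],2),p["location"]) for p in pinpoint("lamp_knob","scene")]
print(kw,ks)
a=cv2.resize(w["image"],(560,420)); b=sc["image"][90:270,260:440]
cv2.imwrite("pics/w2.png",np.hstack([a[:, :],cv2.resize(b,(420,420))])[:,:980][:, ::1] if 0 else np.hstack([cv2.resize(a,(480,360)),cv2.resize(b,(300,360))]))
```

```text
[ 0.5254 -0.1202  0.2672] [-179.9444   -0.2663  170.2385] [   7.9394    6.43    -12.6149   -0.0295  -71.2258 -107.6912] 0.060021611599956386
[(0.91, [244.5, 284.1])] [(0.61, [132.1, 333.5]), (0.55, [180.0, 354.3])]
```

View pics/w2.png

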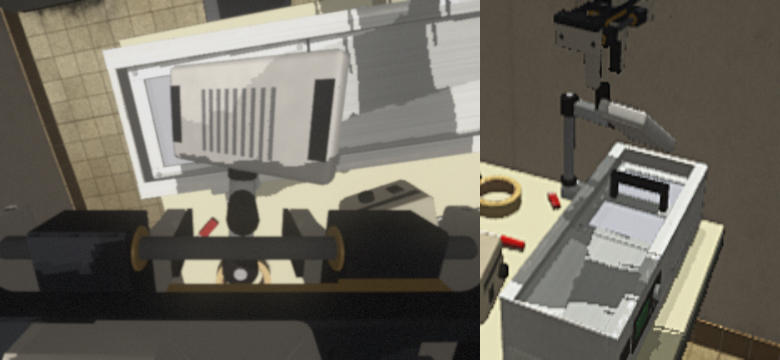

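The knob sits centred between the fingers, at (242,207) in the left panel, and the arm is in line with the tool.

Run:
```python
from h import *
w=viewer.capture("wrist"); p=pinpoint("lamp_knob","wrist")[0]["location"]; print(p,atz(w,p[::-1],.245))
```

```text
[242.0, 286.7] [ 0.52910591 -0.11439488  0.245     ]
```

>>> move_arm(
  targets=[
    [[-0.2, 0, 2], [0, 0, 0]],
    [[-0.2, 0, 3.6], [0, 0, 0]],
    [[-0.2, 0, 3.6], [0, 0, 0]],
  ],
)

```text
time_s: 4.75
tcp_pos: [0.5279, -0.1206, 0.2323]
eef_rot: [-180.0, -0.1, 170.2]
contact_force: [-0.1, -0.4, -0.3]
gripper_width: 0.0599
gripper_force: 0.0
```

>>> move_arm(
  targets=[
    [[0, 0, 0], [0, 0, 0]],
    [[0, 0, 0], [0, 0, 0]],
    [[0, 0, 0], [0, 0, 0]],
    [[0, 0, 0], [0, 0, 0]],
    [[0, 0, 0], [0, 0, 0]],
  ],
  jaw=1.5,
  squeeze=20,
)

```text
time_s: 5.38
tcp_pos: [0.5286, -0.1203, 0.2335]
eef_rot: [180.0, 0.0, 170.3]
contact_force: [-0.8, 1.6, 1.9]
gripper_width: 0.0232
gripper_force: 20.0
```

>>> move_arm(
  targets=[
    [[-0.11, -1.18, 0], [0, 0, -0.18]],
    [[-0.42, -2.33, 0], [0, 0, -0.36]],
    [[-0.94, -3.39, 0], [0, 0, -0.54]],
    [[-1.64, -4.35, 0], [0, 0, -0.72]],
    [[-1.64, -4.35, 0], [0, 0, -0.72]],
  ],
)

```text
time_s: 6.0
tcp_pos: [0.539, -0.1659, 0.2335]
eef_rot: [-180.0, 0.1, -148.4]
contact_force: [4.4, 4.4, 1.1]
gripper_width: 0.0235
gripper_force: 20.0
```

>>> move_arm(
  targets=[
    [[-0.11, -1.18, 0], [0, 0, -0.18]],
    [[-0.42, -2.33, 0], [0, 0, -0.36]],
    [[-0.94, -3.39, 0], [0, 0, -0.54]],
    [[-1.64, -4.35, 0], [0, 0, -0.72]],
    [[-1.64, -4.35, 0], [0, 0, -0.72]],
  ],
)

```text
time_s: 6.62
tcp_pos: [0.5762, -0.1925, 0.2335]
eef_rot: [-179.9, 0.2, -107.1]
contact_force: [2.0, 11.6, 2.7]
gripper_width: 0.0235
gripper_force: 20.0
```

>>> move_arm(
  targets=[
    [[-0.11, -1.18, 0], [0, 0, -0.18]],
    [[-0.42, -2.33, 0], [0, 0, -0.36]],
    [[-0.94, -3.39, 0], [0, 0, -0.54]],
    [[-1.64, -4.35, 0], [0, 0, -0.72]],
    [[-1.64, -4.35, 0], [0, 0, -0.72]],
  ],
)

```text
time_s: 7.25
tcp_pos: [0.6206, -0.1889, 0.2334]
eef_rot: [-180.0, 0.2, -65.8]
contact_force: [-4.4, 12.7, 6.7]
gripper_width: 0.0234
gripper_force: 20.0
```

>>> move_arm(
  targets=[
    [[0, 0, 0], [0, 0, 0]],
    [[0, 0, 0], [0, 0, 0]],
    [[0, 0, -3], [0, 0, 0]],
    [[0, 0, -8], [0, 0, 0]],
    [[0, 0, -8], [0, 0, 0]],
  ],
  jaw=6,
)

```text
time_s: 7.88
tcp_pos: [0.6222, -0.1931, 0.3181]
eef_rot: [-179.7, -0.3, -66.0]
contact_force: [1.1, 0.2, -0.7]
gripper_width: 0.0595
gripper_force: 0.0
```

>>> move_arm(
  targets=[
    [[-3, 3, 0], [0, 0, -0.18]],
    [[-6, 6, 0], [0, 0, -0.36]],
    [[-9, 9, 0], [0, 0, -0.54]],
    [[-12.3, 12.5, 0], [0, 0, -0.72]],
    [[-12.3, 12.5, 2], [0, 0, -0.9]],
  ],
)

```text
time_s: 8.5
tcp_pos: [0.4546, -0.1303, 0.295]
eef_rot: [-179.9, -0.3, -14.1]
contact_force: [0.1, -0.5, -0.7]
gripper_width: 0.0604
gripper_force: 0.0
```

>>> move_arm(
  targets=[
    [[0, 0, 3], [0, 0, -0.18]],
    [[0, 0, 5], [0, 0, -0.227]],
    [[0, 0, 5], [0, 0, -0.227]],
    [[0, 0, 5], [0, 0, -0.227]],
  ],
  jaw=4,
)

```text
time_s: 9.0
tcp_pos: [0.4567, -0.1307, 0.244]
eef_rot: [180.0, -0.0, -1.5]
contact_force: [-0.2, 0.4, 0.0]
gripper_width: 0.0401
gripper_force: 0.0
```

Run:
```python
from h import *
np.set_printoptions(precision=4,suppress=True)
s=r.get_state(); print(s["tcp_pos"],s["eef_rot"],s["joints"],s["gripper_width"])
D={c:viewer.capture(c) for c in ("wrist","scene","top")}
z={"lamp_centre":.215,"lamp_knob":.245,"hatch_grip":.119,"petri_1":.0}
for c,d in D.items():
  for l in z:
    print(c,l,[(round(p["score"],2),p["location"],atz(d,p["location"][::-1],z[l])) for p in pinpoint(l,c)][:2+2*(l=="petri_1")])
w=D["wrist"]["image"];b=D["top"]["image"][120:300,150:430]
cv2.imwrite("pics/w3.png",np.vstack([cv2.resize(w,(400,300)),cv2.resize(b,(400,257))]))
cv2.imwrite("pics/w3.png",np.hstack([cv2.resize(w,(400,300)),cv2.copyMakeBorder(cv2.resize(b,(400,257)),0,43,0,0,0)]))
```

```text
[ 0.4567 -0.1307  0.244 ] [179.9761  -0.0376  -1.5082] [  7.8659   0.6046 -22.0298   0.0322 -67.3324  80.6134] 0.04013917437739569
wrist lamp_centre []
wrist lamp_knob []
wrist hatch_grip [(0.86, [198.1, 271.2], array([ 0.461 , -0.1256,  0.119 ]))]
wrist petri_1 []
scene lamp_centre [(0.55, [124.6, 314.6], array([ 0.6436, -0.2584,  0.215 ]))]
scene lamp_knob [(0.73, [317.3, 237.2], array([0.4179, 0.5515, 0.245 ])), (0.72, [121.1, 308.8], array([ 0.641 , -0.2059,  0.245 ]))]
scene hatch_grip [(0.87, [182.1, 355.1], array([ 0.4554, -0.1174,  0.119 ]))]
scene petri_1 [(0.79, [348.4, 227.8], array([0.5286, 0.4543, 0.    ])), (0.66, [298.7, 287.9], array([0.4802, 0.2732, 0.    ])), (0.56, [314.0, 235.2], array([0.5658, 0.3671, 0.    ])), (0.56, [334.3, 312.7], array([0.3862, 0.3445, 0.    ]))]
top lamp_centre [(0.66, [161.1, 415.1], array([ 0.6556, -0.245 ,  0.215 ])), (0.58, [148.3, 406.0], array([ 0.6929, -0.2212,  0.215 ]))]
top lamp_knob [(0.56, [172.4, 400.2], array([ 0.618 , -0.1933,  0.245 ]))]
top hatch_grip []
top petri_1 [(0.62, [234.1, 237.5], array([0.4679, 0.2784, 0.    ])), (0.61, [207.7, 209.0], array([0.5563, 0.3725, 0.    ])), (0.5, [217.3, 180.6], array([0.5257, 0.4661, 0.    ])), (0.5, [260.8, 214.1], array([0.382 , 0.3548, 0.    ]))]
```

View pics/w3.png

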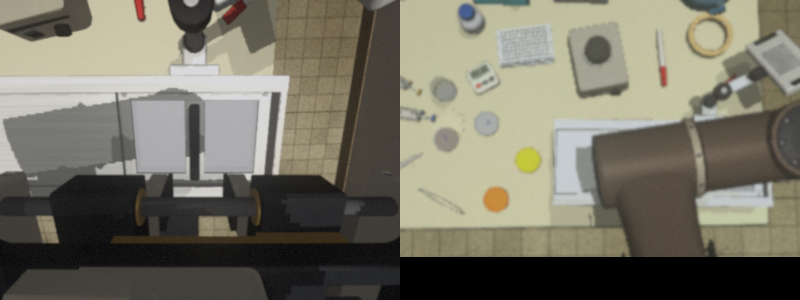

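The wrist view shows the grip bar at column 194 between the fingers and the lamp clear to the back right. Next I get the incubator yaw from the long edges.

Run:
```python
from h import *
np.set_printoptions(precision=4,suppress=True)
w=viewer.capture("wrist"); g=cv2.cvtColor(w["image"],cv2.COLOR_BGR2GRAY)
cv2.imwrite("pics/raw3.png",w["image"])
L=cv2.createLineSegmentDetector().detect(g)[0][:,0]
for x1,y1,x2,y2 in sorted(L.tolist(),key=lambda l:-np.hypot(l[2]-l[0],l[3]-l[1]))[:22]:
    if max(y1,y2)>250: continue
    z=.11; a=atz(w,(x1,y1),z);b=atz(w,(x2,y2),z); v=b-a; ang=np.degrees(np.arctan2(v[1],v[0]))
    print([round(k) for k in (x1,y1,x2,y2)],a[:2],b[:2],round((ang+45)%90-45,2))
print([ (m["score"],m["location"],atz(w,m["location"][::-1],.119)) for m in pinpoint("hatch_grip","wrist")])
```

```text
[306, 105, 1, 106] [ 0.5466 -0.1596] [0.5534 0.1259] -1.36
[390, 241, 406, 105] [ 0.4091 -0.2487] [ 0.5443 -0.2526] -1.68
[494, 206, 517, 78] [ 0.4449 -0.3523] [ 0.5658 -0.3523] -0.03
[1, 128, 124, 127] [0.534  0.1314] [0.5311 0.0123] -1.41
[393, 128, 381, 242] [ 0.5242 -0.2429] [ 0.4078 -0.2397] -1.6
[370, 242, 380, 129] [ 0.4082 -0.2279] [ 0.5231 -0.2307] -1.43
[363, 141, 355, 242] [ 0.5131 -0.215 ] [ 0.4086 -0.2125] -1.37
[278, 127, 376, 127] [ 0.528  -0.1336] [ 0.5257 -0.2259] -1.43
[403, 105, 307, 105] [ 0.5449 -0.2503] [ 0.5463 -0.1608] -0.91
[184, 142, 192, 237] [ 0.5162 -0.043 ] [ 0.4185 -0.0406] -1.41
[107, 244, 201, 245] [0.4125 0.0509] [ 0.4095 -0.0487] -1.72
[0, 33, 89, 9] [0.6146 0.1093] [0.6298 0.0266] 10.4
[366, 130, 278, 131] [ 0.5224 -0.2167] [ 0.5244 -0.1335] -1.35
[11, 40, 93, 20] [0.6086 0.1014] [0.6219 0.0246] 9.83
[119, 131, 34, 132] [0.5279 0.0176] [0.5292 0.0997] -0.94
[(0.7, [199.2, 273.0], array([ 0.4595, -0.1269,  0.119 ]))]
```

>>> move_arm(
  targets=[
    [[0.05, -0.37, 5], [0, 0, 0]],
    [[0.05, -0.37, 10], [0, 0, 0]],
    [[0.05, -0.37, 13], [0, 0, 0]],
    [[0.05, -0.37, 14.3], [0, 0, 0]],
    [[0.05, -0.37, 14.3], [0, 0, 0]],
  ],
)

```text
time_s: 10.48
tcp_pos: [0.4569, -0.1268, 0.1002]
eef_rot: [180.0, 0.1, -1.4]
contact_force: [0.8, 0.2, 0.6]
gripper_width: 0.0402
gripper_force: 0.0
```

>>> move_arm(
  targets=[
    [[0, 0, 0], [0, 0, 0]],
    [[0, 0, 0], [0, 0, 0]],
    [[0, 0, 0], [0, 0, 0]],
    [[0, 0, 0], [0, 0, 0]],
    [[0, 0, 0], [0, 0, 0]],
  ],
  jaw=0.5,
  squeeze=35,
)

```text
time_s: 11.1
tcp_pos: [0.4574, -0.1266, 0.101]
eef_rot: [-180.0, -0.1, -1.4]
contact_force: [-3.0, 2.1, 5.7]
gripper_width: 0.0135
gripper_force: 35.0
```

Gripped at 13.5 mm. Lift 15 mm.

>>> move_arm(
  targets=[
    [[0, 0, -0.4], [0, 0, 0]],
    [[0, 0, -0.8], [0, 0, 0]],
    [[0, 0, -1.2], [0, 0, 0]],
    [[0, 0, -1.55], [0, 0, 0]],
    [[0, 0, -1.55], [0, 0, 0]],
  ],
)

```text
time_s: 11.72
tcp_pos: [0.4571, -0.1267, 0.1161]
eef_rot: [-180.0, -0.0, -1.4]
contact_force: [0.2, -1.0, -4.3]
gripper_width: 0.014
gripper_force: 35.0
```

>>> move_arm(
  targets=[
    [[0, -2, 0], [0, 0, 0]],
    [[0, -4, 0], [0, 0, 0]],
    [[0, -6, 0], [0, 0, 0]],
    [[0, -8, 0], [0, 0, 0]],
    [[0, -10, 0], [0, 0, 0]],
  ],
)

```text
time_s: 12.35
tcp_pos: [0.4593, -0.0262, 0.1157]
eef_rot: [180.0, 0.0, -1.4]
contact_force: [0.3, 0.3, -3.6]
gripper_width: 0.0141
gripper_force: 35.0
```

>>> move_arm(
  targets=[
    [[0, -3, 0], [0, 0, 0]],
    [[0, -6, 0], [0, 0, 0]],
    [[0, -9, 0], [0, 0, 0]],
    [[0, -11.5, 0], [0, 0, 0]],
    [[0, -11.7, 0], [0, 0, 0]],
  ],
)

```text
time_s: 12.98
tcp_pos: [0.4625, 0.0915, 0.1158]
eef_rot: [-180.0, -0.0, -1.3]
contact_force: [-0.3, 0.1, -4.2]
gripper_width: 0.0137
gripper_force: 35.0
```

>>> move_arm(
  targets=[
    [[0, 0, 0.15], [0, 0, 0]],
    [[0, 0, 0.3], [0, 0, 0]],
    [[0, 0, 0.3], [0, 0, 0]],
  ],
)

```text
time_s: 13.35
tcp_pos: [0.4621, 0.0896, 0.113]
eef_rot: [-180.0, 0.0, -1.5]
contact_force: [-3.3, 0.8, 2.6]
gripper_width: 0.0139
gripper_force: 35.0
```

>>> move_arm(
  targets=[
    [[0, 0, 0], [0, 0, 0]],
    [[0, 0, 0], [0, 0, 0]],
    [[0, 0, 0], [0, 0, 0]],
    [[0, 0, -3], [0, 0, 0]],
    [[0, 0, -8], [0, 0, 0]],
  ],
  jaw=4,
)

```text
time_s: 13.98
tcp_pos: [0.4613, 0.0896, 0.1924]
eef_rot: [179.9, 0.2, -1.4]
contact_force: [1.5, -0.1, 0.5]
gripper_width: 0.0399
gripper_force: 0.0
```

Run:
```python
from h import *
np.set_printoptions(precision=4,suppress=True)
s=r.get_state(); print(s["tcp_pos"],s["eef_rot"],s["joints"],s["gripper_width"])
D={c:viewer.capture(c) for c in ("scene","top")}
for c,d in D.items():
    for m in outline_of("petri_1",c):
        yy,xx=np.nonzero(m["mask"]); print(c,round(m["score"],2),atz(d,(xx.mean(),yy.mean()),.008),d["image"][m["mask"]].mean(0))
    print(pinpoint("hatch_grip",c)[:1])
cv2.imwrite("pics/s4.png",cv2.resize(D["scene"]["image"][90:390,160:460],(600,600)))
```

```text
[0.4613 0.0896 0.1924] [179.8747   0.1885  -1.4284] [ 35.0679   2.6334 -27.0067  -0.0131 -60.586   53.5104] 0.03992076100751858
scene 0.92 [0.5605 0.37   0.008 ] [189.4196 194.3613 193.3054]
scene 0.79 [0.3876 0.3461 0.008 ] [ 14.1899 110.9361 209.8168]
scene 0.7 [0.4762 0.2747 0.008 ] [ 11.1963 189.7648 209.4635]
scene 0.6 [0.5258 0.4625 0.008 ] [142.6096 152.1404 162.589 ]
scene 0.18 [ 0.8751 -0.6421  0.008 ] [138.6864 145.4958 147.8136]
[{'location': [214.1, 327.1], 'score': 0.7}]
top 0.62 [0.5268 0.4622 0.008 ] [133.8481 146.2148 150.6481]
top 0.61 [0.5622 0.3682 0.008 ] [161.9035 166.9781 163.7807]
top 0.61 [0.48   0.2757 0.008 ] [ 54.2398 191.9532 189.0994]
[]
```

View pics/s4.png

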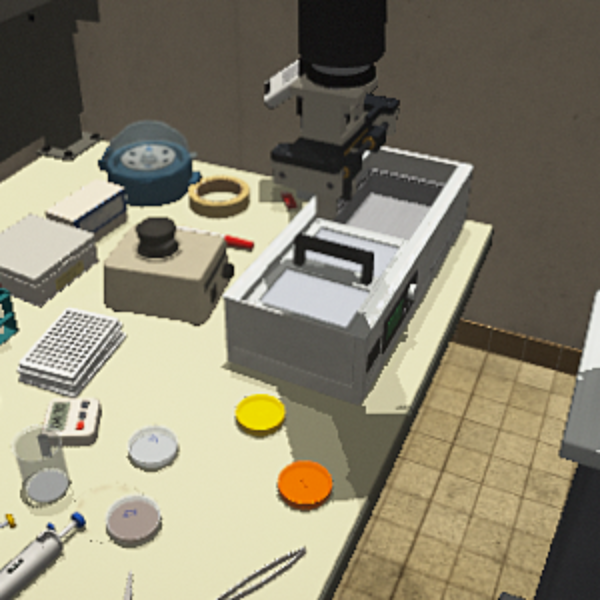

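The hatch is parked left and the chamber is open. Dishes A at crop (152,446) and B at (133,520) carry blue marks and aren't orange or yellow, so they are the real ones. The yellow (260,412) and orange (305,483) dishes stay. The dotted ring is only a stain.

>>> move_arm(
  targets=[
    [[1.9, -5.6, 0], [0, 0, 0]],
    [[3.8, -11.3, 0], [0, 0, 0]],
    [[5.7, -17, 0], [0, 0, 0]],
    [[7.5, -22.6, 0], [0, 0, 0]],
    [[9.35, -28.2, 0], [0, 0, 0]],
  ],
  jaw=8,
)

```text
time_s: 14.9
tcp_pos: [0.5628, 0.3712, 0.1909]
eef_rot: [179.9, 0.1, -1.4]
contact_force: [1.0, -0.2, 0.4]
gripper_width: 0.0792
gripper_force: 0.0
```

>>> move_arm(
  targets=[
    [[0, 0, 6], [0, 0, 0]],
    [[0, 0, 11], [0, 0, 0]],
    [[0, 0, 11], [0, 0, 0]],
  ],
)

```text
time_s: 15.28
tcp_pos: [0.5599, 0.367, 0.077]
eef_rot: [179.5, 0.4, -1.4]
contact_force: [-0.2, -0.4, 0.9]
gripper_width: 0.0796
gripper_force: 0.0
```

Run:
```python
from h import *
np.set_printoptions(precision=4,suppress=True)
s=r.get_state(); print(s["tcp_pos"],s["eef_rot"],s["joints"],s["gripper_width"])
for c in ("scene","wrist"):
    d=viewer.capture(c)
    for m in outline_of("petri_1",c):
        yy,xx=np.nonzero(m["mask"]); print(c,round(m["score"],2),len(xx),atz(d,(xx.mean(),yy.mean()),.008),d["image"][m["mask"]].mean(0))
```

```text
[0.5599 0.367  0.077 ] [179.5322   0.4364  -1.4484] [ 49.8657  27.2302  -9.7044  -0.0598 -53.7034  38.7234] 0.07963015401001051
scene 0.89 495 [0.561  0.3697 0.008 ] [196.901  202.4121 202.0606]
scene 0.89 569 [0.387  0.3456 0.008 ] [ 15.4534 131.529  227.9596]
scene 0.79 425 [0.4751 0.2736 0.008 ] [  9.1176 210.0729 224.8871]
scene 0.76 580 [0.5256 0.4625 0.008 ] [156.0517 165.2069 176.6466]
wrist 0.91 1091 [0.5402 0.4677 0.008 ] [103.2731 108.3016 116.6792]
wrist 0.83 3899 [0.5608 0.369  0.008 ] [142.3142 144.3242 146.2726]
wrist 0.6 255 [0.4623 0.2929 0.008 ] [ 60.5137 137.2471 153.6784]
```

>>> move_arm(
  targets=[
    [[0, 0, 4], [0, 0, 0]],
    [[0, 0, 6.5], [0, 0, 0]],
    [[0, 0, 7.6], [0, 0, 0]],
    [[0, 0, 7.6], [0, 0, 0]],
    [[0, 0, 7.6], [0, 0, 0]],
  ],
)

```text
time_s: 16.1
tcp_pos: [0.5636, 0.3706, 0.0086]
eef_rot: [-179.9, -0.1, -1.4]
contact_force: [-0.5, 0.3, 0.4]
gripper_width: 0.0801
gripper_force: 0.0
```

>>> move_arm(
  targets=[
    [[0, 0, 0], [0, 0, 0]],
    [[0, 0, 0], [0, 0, 0]],
    [[0, 0, 0], [0, 0, 0]],
    [[0, 0, 0], [0, 0, 0]],
    [[0, 0, 0], [0, 0, 0]],
  ],
  jaw=4.5,
  squeeze=15,
)

```text
time_s: 16.73
tcp_pos: [0.5629, 0.3699, 0.0072]
eef_rot: [-180.0, -0.0, -1.4]
contact_force: [-1.0, 0.2, 3.6]
gripper_width: 0.0561
gripper_force: 15.0
```

>>> move_arm(
  targets=[
    [[0, 0, -3], [0, 0, 0]],
    [[0, 0, -8], [0, 0, 0]],
    [[0, 0, -13], [0, 0, 0]],
    [[0, 0, -18], [0, 0, 0]],
    [[0, 0, -19], [0, 0, 0]],
  ],
  squeeze=20,
)

```text
time_s: 17.35
tcp_pos: [0.5642, 0.371, 0.2013]
eef_rot: [-179.7, -0.3, -1.4]
contact_force: [0.9, 0.4, -1.1]
gripper_width: 0.0559
gripper_force: 20.0
```

Run:
```python
from h import *
np.set_printoptions(precision=4,suppress=True)
s=r.get_state(); print(s["tcp_pos"],s["gripper_width"],s["gripper_force"],tgt(s,[.4561,-.1393,.2],-1.42))
for c in ("scene","wrist"):
    d=viewer.capture(c)
    for m in outline_of("petri_1",c):
        yy,xx=np.nonzero(m["mask"]); print(c,round(m["score"],2),len(xx),atz(d,(xx.mean(),yy.mean()),.008),d["image"][m["mask"]].mean(0))
cv2.imwrite("pics/w5.png",d["image"])
```

```text
[0.5642 0.371  0.2013] 0.05594867447751 19.999967398907756 (array([-9.56, 51.28, -0.16]), array([-0.005, -0.005,  0.   ]))
scene 0.84 424 [0.4762 0.2741 0.008 ] [  9.0991 201.9057 218.9033]
scene 0.79 538 [0.3876 0.3458 0.008 ] [  9.5297 120.355  224.1097]
scene 0.73 356 [0.7114 0.1664 0.008 ] [212.486  220.2275 220.3315]
scene 0.59 615 [0.5257 0.4625 0.008 ] [142.4829 151.8211 162.2439]
wrist 0.96 511 [0.4886 0.2666 0.008 ] [ 71.7182 159.1331 173.8963]
wrist 0.95 5660 [0.4838 0.3729 0.008 ] [167.6951 173.6915 176.7244]
wrist 0.76 1769 [0.5257 0.4633 0.008 ] [116.1102 121.4228 129.8118]
wrist 0.76 1028 [0.3831 0.3447 0.008 ] [ 54.3385 102.3512 178.1673]
```

>>> move_arm(
  targets=[
    [[-1.5, 4, 0], [0, 0, 0]],
    [[-3, 9, 0], [0, 0, 0]],
    [[-4.5, 14, 0], [0, 0, 0]],
    [[-5.5, 19, 0], [0, 0, 0]],
    [[-6.5, 24, 0], [0, 0, 0]],
  ],
)

```text
time_s: 18.18
tcp_pos: [0.4904, 0.1295, 0.195]
eef_rot: [179.9, 0.1, -1.4]
contact_force: [0.3, -0.2, -0.3]
gripper_width: 0.0562
gripper_force: 20.0
```

>>> move_arm(
  targets=[
    [[-0.8, 6, 0], [0, 0, 0]],
    [[-1.5, 12, 0], [0, 0, 0]],
    [[-2.2, 18, 0], [0, 0, 0]],
    [[-2.8, 23.5, 0], [0, 0, 0]],
    [[-3.0, 27.2, 0], [0, 0, 0]],
  ],
)

```text
time_s: 18.8
tcp_pos: [0.4534, -0.1417, 0.1953]
eef_rot: [180.0, 0.2, -1.5]
contact_force: [0.8, 0.8, 0.1]
gripper_width: 0.0558
gripper_force: 20.0
```

>>> move_arm(
  targets=[
    [[0, 0, 4], [0, 0, 0]],
    [[0, 0, 7], [0, 0, 0]],
    [[0, 0, 9], [0, 0, 0]],
    [[0, 0, 9], [0, 0, 0]],
  ],
)

```text
time_s: 19.3
tcp_pos: [0.4529, -0.1399, 0.1043]
eef_rot: [180.0, 0.4, -1.4]
contact_force: [-0.5, 0.4, 1.0]
gripper_width: 0.0556
gripper_force: 20.0
```

Run:
```python
from h import *
np.set_printoptions(precision=4,suppress=True)
s=r.get_state(); print(s["tcp_pos"],s["eef_rot"],s["gripper_width"],s["gripper_force"])
d=viewer.capture("wrist")
for m in outline_of("petri_1","wrist"):
        yy,xx=np.nonzero(m["mask"]); print(round(m["score"],2),len(xx),xx.mean(),yy.mean())
e=viewer.capture("scene")["image"][110:290,270:450]
cv2.imwrite("pics/w6.png",np.hstack([cv2.resize(d["image"],(480,360)),cv2.resize(e,(300,360))]))
```

```text
[ 0.4529 -0.1399  0.1043] [179.972    0.3514  -1.448 ] 0.05563468706292355 20.00008695627912
0.89 5576 276.47614777618367 249.53371592539455
```

View pics/w6.png

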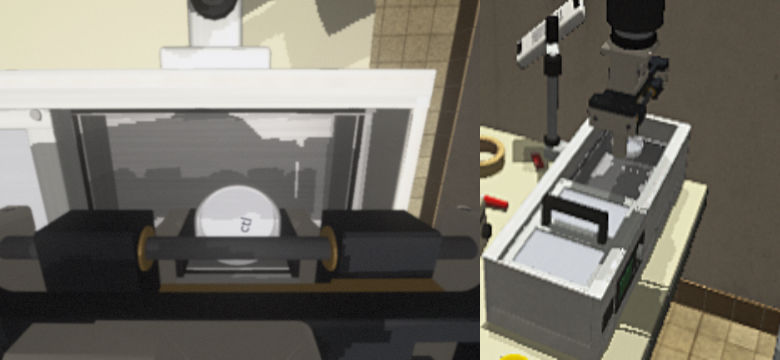

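>>> move_arm(
  targets=[
    [[0.3, -1, 0], [0, 0, 0]],
    [[0.3, -1, 2], [0, 0, 0]],
    [[0.3, -1, 4], [0, 0, 0]],
    [[0.3, -1, 5.6], [0, 0, 0]],
    [[0.3, -1, 5.6], [0, 0, 0]],
  ],
)

```text
time_s: 20.08
tcp_pos: [0.4581, -0.1293, 0.0506]
eef_rot: [180.0, 0.1, -1.4]
contact_force: [-0.7, 0.2, -0.9]
gripper_width: 0.0558
gripper_force: 20.0
```

>>> move_arm(
  targets=[
    [[0, 0, 0.2], [0, 0, 0]],
    [[0, 0, 0.4], [0, 0, 0]],
    [[0, 0, 0.45], [0, 0, 0]],
    [[0, 0, 0.45], [0, 0, 0]],
  ],
)

```text
time_s: 20.58
tcp_pos: [0.4584, -0.1298, 0.0465]
eef_rot: [-180.0, -0.0, -1.4]
contact_force: [0.2, 0.7, -0.4]
gripper_width: 0.0557
gripper_force: 20.0
```

>>> move_arm(
  targets=[
    [[0, 0, 0.1], [0, 0, 0]],
    [[0, 0, 0.2], [0, 0, 0]],
    [[0, 0, 0.3], [0, 0, 0]],
    [[0, 0, 0.35], [0, 0, 0]],
    [[0, 0, 0.35], [0, 0, 0]],
  ],
)

```text
time_s: 21.2
tcp_pos: [0.4583, -0.1298, 0.0428]
eef_rot: [180.0, 0.0, -1.4]
contact_force: [0.2, 0.4, -1.3]
gripper_width: 0.0556
gripper_force: 20.0
```

>>> move_arm(
  targets=[
    [[0, 0, 0], [0, 0, 0]],
    [[0, 0, 0], [0, 0, 0]],
    [[0, 0, -1], [0, 0, 0]],
    [[0, 0, -4], [0, 0, 0]],
    [[0, 0, -6], [0, 0, 0]],
  ],
  jaw=6.8,
)

```text
time_s: 21.82
tcp_pos: [0.4589, -0.1298, 0.1047]
eef_rot: [180.0, -0.1, -1.4]
contact_force: [0.6, -0.4, -0.6]
gripper_width: 0.068
gripper_force: 0.0
```

>>> move_arm(
  targets=[
    [[0, -3, 0], [0, 0, 0]],
    [[0, -6.2, 0], [0, 0, 0]],
    [[0, -6.2, 0], [0, 0, 0]],
    [[0, -6.2, 0], [0, 0, 0]],
    [[0, -6.2, 0], [0, 0, 0]],
  ],
  jaw=0,
)

```text
time_s: 22.45
tcp_pos: [0.4598, -0.0683, 0.103]
eef_rot: [180.0, 0.0, -1.5]
contact_force: [0.7, -0.7, 0.0]
gripper_width: 0.0236
gripper_force: 0.0
```

Run:
```python
from h import *
np.set_printoptions(precision=4,suppress=True)
s=r.get_state(); print(s["tcp_pos"],s["eef_rot"],s["gripper_width"],s["gripper_force"])
for c in ("scene","wrist"):
  d=viewer.capture(c)
  for m in outline_of("petri_1",c):
        yy,xx=np.nonzero(m["mask"]); print(c,round(m["score"],2),len(xx),atz(d,(xx.mean(),yy.mean()),.043),atz(d,(xx.mean(),yy.mean()),.008))
```

```text
[ 0.4598 -0.0683  0.103 ] [179.998    0.0013  -1.4572] 0.02355503253921096 0.0
scene 0.88 560 [0.3766 0.3729 0.043 ] [0.3878 0.3457 0.008 ]
scene 0.68 583 [0.5075 0.4833 0.043 ] [0.526  0.4622 0.008 ]
scene 0.65 173 [ 0.4566 -0.1347  0.043 ] [ 0.4722 -0.1898  0.008 ]
scene 0.65 424 [0.4606 0.3052 0.043 ] [0.4765 0.2743 0.008 ]
scene 0.51 7010 [ 0.4856 -0.0176  0.043 ] [ 0.5029 -0.0663  0.008 ]
wrist 0.63 3466 [ 0.4616 -0.1308  0.043 ] [ 0.4499 -0.1404  0.008 ]
```

>>> move_arm(
  targets=[
    [[0, 0, 0], [0, 0, 0]],
    [[0, 0, 0], [0, 0, 0]],
    [[0, 0, 3], [0, 0, 0]],
    [[0, 0, 5.7], [0, 0, 0]],
    [[0, 0, 6.2], [0, 0, 0]],
  ],
)

```text
time_s: 23.28
tcp_pos: [0.4587, -0.0681, 0.0395]
eef_rot: [180.0, 0.2, -1.4]
contact_force: [-0.1, 0.1, 0.5]
gripper_width: 0.0003
gripper_force: 0.0
```

>>> move_arm(
  targets=[
    [[0, 0.5, 0], [0, 0, 0]],
    [[0, 1, 0], [0, 0, 0]],
    [[0, 1.5, 0], [0, 0, 0]],
    [[0, 2, 0], [0, 0, 0]],
    [[0, 2.5, 0], [0, 0, 0]],
  ],
)

```text
time_s: 23.9
tcp_pos: [0.4594, -0.0931, 0.0411]
eef_rot: [-180.0, -0.0, -1.4]
contact_force: [-0.3, 0.1, -0.2]
gripper_width: 0.0005
gripper_force: 0.2
```

>>> move_arm(
  targets=[
    [[0, 0.8, 0], [0, 0, 0]],
    [[0, 1.6, 0], [0, 0, 0]],
    [[0, 2.4, 0], [0, 0, 0]],
    [[0, 3.2, 0], [0, 0, 0]],
    [[0, 3.7, 0], [0, 0, 0]],
  ],
)

```text
time_s: 24.52
tcp_pos: [0.4583, -0.1303, 0.0408]
eef_rot: [180.0, 0.0, -1.4]
contact_force: [0.6, 0.5, -0.1]
gripper_width: 0.0005
gripper_force: 0.2
```

>>> move_arm(
  targets=[
    [[0, -1.5, 0], [0, 0, 0]],
    [[0, -3, 0], [0, 0, 0]],
    [[0, -3, -5], [0, 0, 0]],
    [[0, -3, -10], [0, 0, 0]],
    [[0, -3, -15], [0, 0, 0]],
  ],
)

```text
time_s: 25.15
tcp_pos: [0.4589, -0.0986, 0.1925]
eef_rot: [-180.0, -0.0, -1.3]
contact_force: [0.9, 0.6, -0.1]
gripper_width: 0.0004
gripper_force: 0.0
```

Run:
```python
from h import *
np.set_printoptions(precision=4,suppress=True)
s=r.get_state(); print(s["tcp_pos"],s["eef_rot"],s["gripper_width"],s["gripper_force"])
for c in ("scene","wrist"):
  d=viewer.capture(c)
  for m in outline_of("petri_1",c):
        yy,xx=np.nonzero(m["mask"]); print(c,round(m["score"],2),len(xx),atz(d,(xx.mean(),yy.mean()),.043),atz(d,(xx.mean(),yy.mean()),.008))
print(tgt(s,[.526,.4625,.192],-1.42))
cv2.imwrite("pics/w7.png",d["image"])
```

```text
[ 0.4589 -0.0986  0.1925] [-179.9967   -0.004    -1.3403] 0.00044867205639252607 0.0
scene 0.91 418 [0.4603 0.305  0.043 ] [0.4761 0.2741 0.008 ]
scene 0.89 573 [0.5074 0.4834 0.043 ] [0.5258 0.4623 0.008 ]
scene 0.89 517 [0.3771 0.372  0.043 ] [0.3883 0.3448 0.008 ]
scene 0.77 191 [ 0.4572 -0.1764  0.043 ] [ 0.4729 -0.2338  0.008 ]
scene 0.69 643 [ 0.8261 -0.6647  0.043 ] [ 0.8621 -0.749   0.008 ]
wrist 0.79 2259 [ 0.4572 -0.1757  0.043 ] [ 0.4485 -0.1841  0.008 ]
(array([  5.4 , -56.25,   0.05]), array([-0.   , -0.   ,  0.001]))
```

View pics/w7.png

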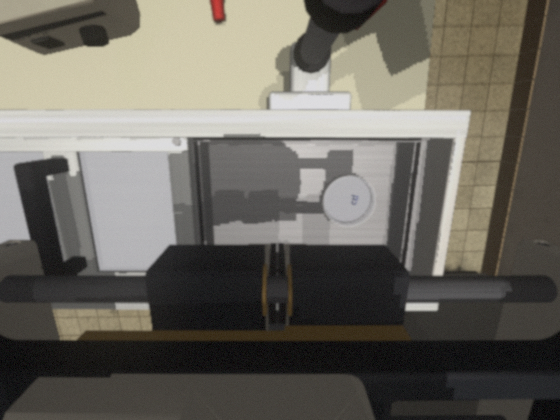

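The first dish lies flat in the right part of the chamber, at (348,199). Next is B.

>>> move_arm(
  targets=[
    [[0.5, -5.8, 0], [0, 0, 0]],
    [[1, -11.6, 0], [0, 0, 0]],
    [[1.5, -17.4, 0], [0, 0, 0]],
    [[2, -23.2, 0], [0, 0, 0]],
    [[2.5, -29, 0], [0, 0, 0]],
  ],
  jaw=8,
)

```text
time_s: 25.98
tcp_pos: [0.4901, 0.1916, 0.1893]
eef_rot: [179.9, 0.1, -1.4]
contact_force: [1.5, -0.7, 0.9]
gripper_width: 0.0449
gripper_force: 0.0
```

>>> move_arm(
  targets=[
    [[0.6, -5.8, 0], [0, 0, 0]],
    [[1.2, -11.6, 0], [0, 0, 0]],
    [[1.8, -17.4, 0], [0, 0, 0]],
    [[2.4, -23.2, 0], [0, 0, 0]],
    [[2.9, -27.2, 0], [0, 0, 0]],
  ],
)

```text
time_s: 26.6
tcp_pos: [0.5256, 0.4632, 0.188]
eef_rot: [179.8, 0.1, -1.3]
contact_force: [0.5, -0.8, -0.4]
gripper_width: 0.0796
gripper_force: 0.0
```

>>> move_arm(
  targets=[
    [[0, 0, 5], [0, 0, 0]],
    [[0, 0, 10], [0, 0, 0]],
    [[0, 0, 10], [0, 0, 0]],
    [[0, 0, 10], [0, 0, 0]],
  ],
)

```text
time_s: 27.1
tcp_pos: [0.5273, 0.4614, 0.0917]
eef_rot: [180.0, -0.0, -1.4]
contact_force: [0.3, 0.3, 1.1]
gripper_width: 0.0801
gripper_force: 0.0
```

Run:
```python
from h import *
np.set_printoptions(precision=4,suppress=True)
s=r.get_state(); print(s["tcp_pos"],s["eef_rot"],s["gripper_width"],s["joints"])
for c in ("scene","wrist"):
  d=viewer.capture(c)
  for m in outline_of("petri_1",c):
        yy,xx=np.nonzero(m["mask"]); print(c,round(m["score"],2),len(xx),atz(d,(xx.mean(),yy.mean()),.008))
cv2.imwrite("pics/w8.png",d["image"])
```

```text
[0.5273 0.4614 0.0917] [179.9905  -0.0471  -1.3702] 0.08005838743624555 [ 57.0982  28.6016  -5.1182   0.0543 -56.2636  31.5014]
scene 0.97 433 [0.4763 0.2739 0.008 ]
scene 0.87 547 [0.5262 0.4618 0.008 ]
scene 0.72 542 [0.3876 0.3461 0.008 ]
scene 0.46 199 [ 0.4733 -0.235   0.008 ]
wrist 0.8 3489 [0.5257 0.4621 0.008 ]
wrist 0.54 335 [0.4988 0.2716 0.008 ]
```

View pics/w8.png

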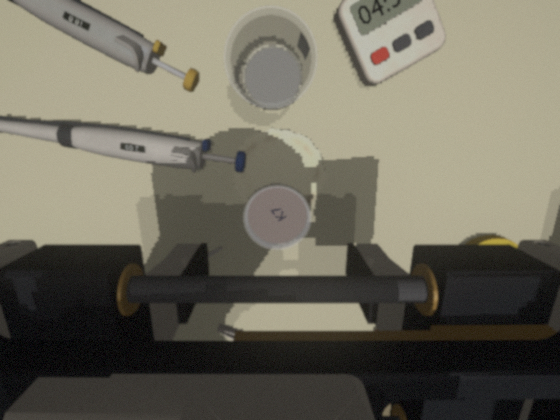

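Dish B sits centred between the fingers at (278,216). The ring there is a stain, and the pipette and beaker are clear.

>>> move_arm(
  targets=[
    [[-0.1, 0, 4], [0, 0, 0]],
    [[-0.1, 0, 7], [0, 0, 0]],
    [[-0.1, 0, 8.6], [0, 0, 0]],
    [[-0.1, 0, 8.6], [0, 0, 0]],
    [[-0.1, 0, 8.6], [0, 0, 0]],
  ],
)

```text
time_s: 27.92
tcp_pos: [0.5268, 0.4616, 0.0065]
eef_rot: [-179.9, -0.1, -1.4]
contact_force: [0.3, 0.6, 0.8]
gripper_width: 0.0803
gripper_force: 0.0
```

>>> move_arm(
  targets=[
    [[0, 0, 0], [0, 0, 0]],
    [[0, 0, 0], [0, 0, 0]],
    [[0, 0, 0], [0, 0, 0]],
    [[0, 0, 0], [0, 0, 0]],
    [[0, 0, 0], [0, 0, 0]],
  ],
  jaw=4.5,
  squeeze=20,
)

```text
time_s: 28.55
tcp_pos: [0.5261, 0.461, 0.0053]
eef_rot: [-180.0, -0.0, -1.4]
contact_force: [-1.5, -1.1, 3.4]
gripper_width: 0.0553
gripper_force: 20.0
```

>>> move_arm(
  targets=[
    [[0, 0, -3], [0, 0, 0]],
    [[0, 0, -8], [0, 0, 0]],
    [[0, 0, -13], [0, 0, 0]],
    [[0, 0, -18], [0, 0, 0]],
    [[0, 0, -19], [0, 0, 0]],
  ],
)

```text
time_s: 29.18
tcp_pos: [0.5273, 0.462, 0.1994]
eef_rot: [-179.7, -0.2, -1.4]
contact_force: [0.0, 0.2, -0.8]
gripper_width: 0.0551
gripper_force: 20.0
```

Run:
```python
from h import *
np.set_printoptions(precision=4,suppress=True)
s=r.get_state(); print(s["tcp_pos"],s["eef_rot"],s["gripper_width"])
print(tgt(s,[.456,-.088,.2],-1.42))
```

```text
[0.5273 0.462  0.1994] [-179.7095   -0.2375   -1.4022] 0.05512757630907588
(array([-5.78, 55.16, -0.37]), array([-0.005, -0.004,  0.   ]))
```

>>> move_arm(
  targets=[
    [[-0.5, 5, 0], [0, 0, 0]],
    [[-1, 10.5, 0], [0, 0, 0]],
    [[-1.6, 16, 0], [0, 0, 0]],
    [[-2.2, 21.5, 0], [0, 0, 0]],
    [[-2.8, 27.5, 0], [0, 0, 0]],
  ],
)

```text
time_s: 29.8
tcp_pos: [0.4903, 0.1847, 0.194]
eef_rot: [180.0, 0.1, -1.4]
contact_force: [0.9, -1.2, -0.6]
gripper_width: 0.0546
gripper_force: 20.0
```

>>> move_arm(
  targets=[
    [[-0.6, 6, 0], [0, 0, 0]],
    [[-1.2, 12, 0], [0, 0, 0]],
    [[-1.8, 18, 0], [0, 0, 0]],
    [[-2.4, 24, 0], [0, 0, 0]],
    [[-3, 27.6, 0], [0, 0, 0]],
  ],
)

```text
time_s: 30.42
tcp_pos: [0.4531, -0.0909, 0.1942]
eef_rot: [180.0, 0.1, -1.5]
contact_force: [0.1, -0.0, -0.4]
gripper_width: 0.055
gripper_force: 20.0
```

>>> move_arm(
  targets=[
    [[0, 0, 4], [0, 0, 0]],
    [[0, 0, 7], [0, 0, 0]],
    [[0, 0, 9], [0, 0, 0]],
    [[0, 0, 9], [0, 0, 0]],
  ],
)

```text
time_s: 30.92
tcp_pos: [0.4526, -0.089, 0.1031]
eef_rot: [180.0, 0.3, -1.4]
contact_force: [0.1, 0.3, 0.1]
gripper_width: 0.0555
gripper_force: 20.0
```

Run:
```python
from h import *
np.set_printoptions(precision=4,suppress=True)
s=r.get_state(); print(s["tcp_pos"],s["eef_rot"],s["gripper_width"],s["gripper_force"])
d=viewer.capture("wrist")
for m in outline_of("petri_1","wrist"):
        yy,xx=np.nonzero(m["mask"]); print(round(m["score"],2),len(xx),xx.mean(),yy.mean(),atz(d,(xx.mean(),yy.mean()),.1),atz(d,(xx.mean(),yy.mean()),.043))
```

```text
[ 0.4526 -0.089   0.1031] [179.9546   0.2512  -1.4475] 0.05545961533662174 19.999959124834277
0.75 4305 389.6192799070848 213.22044134727062 [ 0.4766 -0.154   0.1   ] [ 0.4585 -0.1763  0.043 ]
0.7 5802 276.12599103757327 249.10031023784902 [ 0.4562 -0.0889  0.1   ] [ 0.4308 -0.0882  0.043 ]
```

>>> move_arm(
  targets=[
    [[0.3, 0, 0], [0, 0, 0]],
    [[0.3, 0, 2], [0, 0, 0]],
    [[0.3, 0, 4], [0, 0, 0]],
    [[0.3, 0, 5.6], [0, 0, 0]],
    [[0.3, 0, 5.6], [0, 0, 0]],
  ],
)

```text
time_s: 31.65
tcp_pos: [0.4572, -0.0887, 0.0486]
eef_rot: [180.0, 0.1, -1.4]
contact_force: [-0.7, -0.5, 0.8]
gripper_width: 0.055
gripper_force: 20.0
```

>>> move_arm(
  targets=[
    [[0, 0, 0.2], [0, 0, 0]],
    [[0, 0, 0.4], [0, 0, 0]],
    [[0, 0, 0.5], [0, 0, 0]],
    [[0, 0, 0.5], [0, 0, 0]],
  ],
)

```text
time_s: 32.15
tcp_pos: [0.4574, -0.0887, 0.044]
eef_rot: [-180.0, -0.0, -1.4]
contact_force: [0.4, 0.2, -0.5]
gripper_width: 0.0554
gripper_force: 20.0
```

>>> move_arm(
  targets=[
    [[0, 0, 0.1], [0, 0, 0]],
    [[0, 0, 0.2], [0, 0, 0]],
    [[0, 0, 0.3], [0, 0, 0]],
    [[0, 0, 0.3], [0, 0, 0]],
  ],
)

```text
time_s: 32.65
tcp_pos: [0.4573, -0.0887, 0.0407]
eef_rot: [180.0, 0.0, -1.4]
contact_force: [0.3, 0.2, -0.2]
gripper_width: 0.0551
gripper_force: 20.0
```

>>> move_arm(
  targets=[
    [[0, 0, 0], [0, 0, 0]],
    [[0, 0, 0], [0, 0, 0]],
    [[0, 0, -1], [0, 0, 0]],
    [[0, 0, -5], [0, 0, 0]],
    [[0, 0, -10], [0, 0, 0]],
  ],
  jaw=6.3,
)

```text
time_s: 33.28
tcp_pos: [0.4566, -0.0889, 0.142]
eef_rot: [180.0, 0.1, -1.4]
contact_force: [2.1, -0.1, -0.0]
gripper_width: 0.0627
gripper_force: 0.0
```

>>> move_arm(
  targets=[
    [[0, 0, -5], [0, 0, 0]],
    [[0, -5, -5], [0, 0, 0]],
    [[0, -10, -5], [0, 0, 0]],
    [[0, -14, -5], [0, 0, 0]],
    [[0, -17.9, -5], [0, 0, 0]],
  ],
  jaw=4,
)

```text
time_s: 33.9
tcp_pos: [0.4617, 0.0917, 0.1919]
eef_rot: [-180.0, -0.1, -1.4]
contact_force: [0.4, 0.3, -0.2]
gripper_width: 0.0402
gripper_force: 0.0
```

Run:
```python
from h import *
np.set_printoptions(precision=4,suppress=True)
s=r.get_state(); print(s["tcp_pos"],s["eef_rot"],s["gripper_width"],s["gripper_force"])
for c in ("scene","top","wrist"):
  d=viewer.capture(c); print(c,[(p["location"],atz(d,p["location"][::-1],.131)) for p in pinpoint("hatch_grip",c)][:2])
  cv2.imwrite(f"pics/{c}9.png",d["image"])
  for m in outline_of("petri_1",c):
        yy,xx=np.nonzero(m["mask"]); print(c,round(m["score"],2),len(xx),atz(d,(xx.mean(),yy.mean()),.043),atz(d,(xx.mean(),yy.mean()),.008))
a=cv2.imread("pics/scene9.png")[90:390,160:460]; b=cv2.imread("pics/wrist9.png")
cv2.imwrite("pics/c9.png",np.hstack([cv2.resize(a,(400,400)),cv2.resize(b,(400,300),) if 0 else cv2.copyMakeBorder(cv2.resize(b,(400,300)),0,100,0,0,0)]))
```

```text
[0.4617 0.0917 0.1919] [-179.9599   -0.062    -1.3946] 0.04018151977660034 0.0
scene [([215.9, 323.8], array([0.4652, 0.0994, 0.131 ]))]
scene 0.96 557 [0.3765 0.373  0.043 ] [0.3877 0.3458 0.008 ]
scene 0.66 383 [0.4615 0.3043 0.043 ] [0.4774 0.2733 0.008 ]
top []
top 0.67 262 [ 0.458  -0.1761  0.043 ] [ 0.4598 -0.1841  0.008 ]
top 0.49 273 [ 0.4588 -0.0906  0.043 ] [ 0.4606 -0.0964  0.008 ]
top 0.49 32 [0.4048 0.3523 0.043 ] [0.4052 0.3577 0.008 ]
top 0.42 1348 [ 0.6864 -0.3107  0.043 ] [ 0.6939 -0.322   0.008 ]
wrist [([219.0, 276.7], array([0.4652, 0.0895, 0.131 ]))]
wrist 0.9 2473 [ 0.4574 -0.0903  0.043 ] [ 0.4484 -0.1106  0.008 ]
wrist 0.87 2617 [ 0.4575 -0.1771  0.043 ] [ 0.4485 -0.2073  0.008 ]
wrist 0.79 1458 [0.4054 0.3232 0.043 ] [0.3905 0.35   0.008 ]
wrist 0.66 1685 [0.4818 0.2601 0.043 ] [0.4756 0.2797 0.008 ]
```

View pics/c9.png

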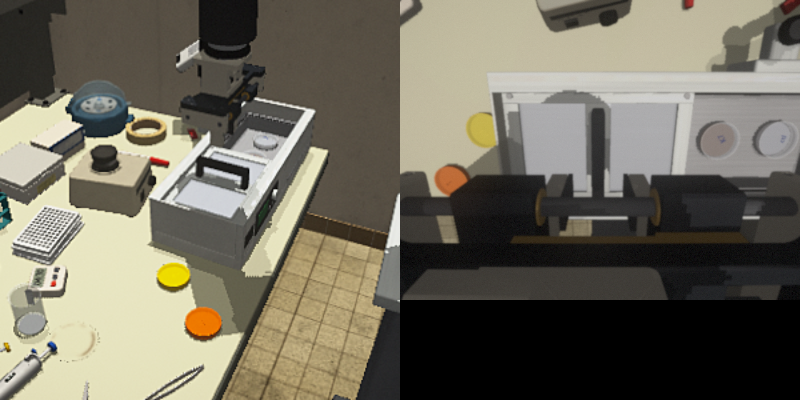

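Both dishes lie flat in the chamber, at (717,139) and (777,139), and none is left on the bench apart from the look-alikes. Next I grip the hatch and bring it back.

>>> move_arm(
  targets=[
    [[0, 0.2, 4], [0, 0, 0]],
    [[0, 0.2, 7], [0, 0, 0]],
    [[0, 0.2, 7.9], [0, 0, 0]],
    [[0, 0.2, 7.9], [0, 0, 0]],
    [[0, 0.2, 7.9], [0, 0, 0]],
  ],
)

```text
time_s: 34.98
tcp_pos: [0.4626, 0.0885, 0.113]
eef_rot: [-180.0, -0.1, -1.4]
contact_force: [0.1, -0.5, 0.7]
gripper_width: 0.0404
gripper_force: 0.0
```

>>> move_arm(
  targets=[
    [[0, 0, 0], [0, 0, 0]],
    [[0, 0, 0], [0, 0, 0]],
    [[0, 0, 0], [0, 0, 0]],
    [[0, 0, 0], [0, 0, 0]],
    [[0, 0, 0], [0, 0, 0]],
  ],
  jaw=0.5,
  squeeze=35,
)

```text
time_s: 35.6
tcp_pos: [0.462, 0.0885, 0.1121]
eef_rot: [-180.0, -0.0, -1.4]
contact_force: [-2.5, 2.0, 4.1]
gripper_width: 0.0137
gripper_force: 35.0
```

>>> move_arm(
  targets=[
    [[0, 0, -0.15], [0, 0, 0]],
    [[0, 0, -0.3], [0, 0, 0]],
    [[0, 0, -0.35], [0, 0, 0]],
    [[0, 0, -0.35], [0, 0, 0]],
  ],
)

```text
time_s: 36.1
tcp_pos: [0.4616, 0.0881, 0.1152]
eef_rot: [180.0, 0.0, -1.4]
contact_force: [0.3, 0.1, -3.8]
gripper_width: 0.0137
gripper_force: 35.0
```

>>> move_arm(
  targets=[
    [[0, 2, 0], [0, 0, 0]],
    [[0, 4, 0], [0, 0, 0]],
    [[0, 6, 0], [0, 0, 0]],
    [[0, 8, 0], [0, 0, 0]],
    [[0, 10, 0], [0, 0, 0]],
  ],
)

```text
time_s: 36.72
tcp_pos: [0.4591, -0.0124, 0.1153]
eef_rot: [-180.0, 0.0, -1.4]
contact_force: [0.5, -0.9, -3.5]
gripper_width: 0.0135
gripper_force: 35.0
```

>>> move_arm(
  targets=[
    [[0, 3, 0], [0, 0, 0]],
    [[0, 6, 0], [0, 0, 0]],
    [[0, 9, 0], [0, 0, 0]],
    [[0, 11, 0], [0, 0, 0]],
    [[0, 11.45, 0], [0, 0, 0]],
  ],
)

```text
time_s: 37.35
tcp_pos: [0.4562, -0.1272, 0.1152]
eef_rot: [180.0, 0.0, -1.5]
contact_force: [-0.3, 0.3, -5.4]
gripper_width: 0.0139
gripper_force: 35.0
```

>>> move_arm(
  targets=[
    [[0, 0, 0], [0, 0, 0]],
    [[0, 0, 0], [0, 0, 0]],
  ],
)

```text
time_s: 37.6
tcp_pos: [0.4565, -0.1257, 0.1153]
eef_rot: [-180.0, -0.0, -1.4]
contact_force: [0.6, -0.3, -3.6]
gripper_width: 0.0139
gripper_force: 35.0
```

>>> move_arm(
  targets=[
    [[0.04, 0.08, 0.3], [0, 0, 0]],
    [[0.04, 0.08, 0.6], [0, 0, 0]],
    [[0.04, 0.08, 0.9], [0, 0, 0]],
    [[0.04, 0.08, 1.2], [0, 0, 0]],
    [[0.04, 0.08, 1.25], [0, 0, 0]],
  ],
)

```text
time_s: 38.22
tcp_pos: [0.4567, -0.127, 0.1025]
eef_rot: [180.0, 0.0, -1.4]
contact_force: [-0.2, -0.3, -4.3]
gripper_width: 0.0135
gripper_force: 35.0
```

>>> move_arm(
  targets=[
    [[0, 0, 0.1], [0, 0, 0]],
    [[0, 0, 0.2], [0, 0, 0]],
    [[0, 0, 0.25], [0, 0, 0]],
    [[0, 0, 0.25], [0, 0, 0]],
  ],
)

```text
time_s: 38.72
tcp_pos: [0.4568, -0.127, 0.1003]
eef_rot: [180.0, 0.0, -1.4]
contact_force: [0.4, -0.5, -3.6]
gripper_width: 0.0141
gripper_force: 35.0
```

>>> move_arm(
  targets=[
    [[0, 0, 0.07], [0, 0, 0]],
    [[0, 0, 0.14], [0, 0, 0]],
    [[0, 0, 0.18], [0, 0, 0]],
    [[0, 0, 0.18], [0, 0, 0]],
  ],
)

```text
time_s: 39.22
tcp_pos: [0.4569, -0.1271, 0.1001]
eef_rot: [180.0, -0.0, -1.4]
contact_force: [-8.0, 3.6, 14.3]
gripper_width: 0.0139
gripper_force: 35.0
```

Contact: it has seated at TCP z 0.100, as at first. Release and look.

>>> move_arm(
  targets=[
    [[0, 0, -0.15], [0, 0, 0]],
    [[0, 0, -0.15], [0, 0, 0]],
    [[0, 0, -0.15], [0, 0, 0]],
    [[0, 0, -4], [0, 0, 0]],
    [[0, 0, -9], [0, 0, 0]],
  ],
  jaw=4,
)

```text
time_s: 39.85
tcp_pos: [0.456, -0.1271, 0.1885]
eef_rot: [180.0, 0.2, -1.4]
contact_force: [0.7, -0.4, 0.2]
gripper_width: 0.0399
gripper_force: 0.0
```

>>> move_arm(
  targets=[
    [[0, 0, -5], [0, 0, 0]],
    [[0, 0, -10], [0, 0, 0]],
    [[0, 0, -13], [0, 0, 0]],
    [[0, 0, -13], [0, 0, 0]],
  ],
)

```text
time_s: 40.35
tcp_pos: [0.458, -0.1271, 0.321]
eef_rot: [-180.0, -0.3, -1.4]
contact_force: [0.2, -0.8, -0.5]
gripper_width: 0.0396
gripper_force: 0.0
```

Run:
```python
from h import *
np.set_printoptions(precision=4,suppress=True)
s=r.get_state(); print(s["tcp_pos"],s["eef_rot"],s["gripper_width"])
for c in ("scene","top","wrist"):
  d=viewer.capture(c); cv2.imwrite(f"pics/{c}10.png",d["image"])
  for l,z in (("lamp_knob",.245),("lamp_centre",.215),("hatch_grip",.119)): print(c,l,[(round(p["score"],2),p["location"],atz(d,p["location"][::-1],z)) for p in pinpoint(l,c)][:2])
a=cv2.imread("pics/scene10.png")[90:250,250:430]; b=cv2.imread("pics/wrist10.png")
cv2.imwrite("pics/c10.png",np.hstack([cv2.resize(a,(400,356)),cv2.copyMakeBorder(cv2.resize(b,(400,300)),0,56,0,0,0)]))
print(tgt(s,[.622,-.19,.31],-66))
```

```text
[ 0.458  -0.1271  0.321 ] [-179.9888   -0.2728   -1.4152] 0.03957323244260488
scene lamp_knob [(0.71, [120.4, 310.9], array([ 0.6375, -0.2141,  0.245 ]))]
scene lamp_centre [(0.85, [124.7, 312.9], array([ 0.6482, -0.2554,  0.215 ]))]
scene hatch_grip [(0.85, [183.1, 357.3], array([ 0.4478, -0.1144,  0.119 ])), (0.39, [228.2, 323.9], array([0.4514, 0.1317, 0.119 ]))]
top lamp_knob [(0.75, [172.0, 397.5], array([ 0.6192, -0.186 ,  0.245 ]))]
top lamp_centre [(0.69, [160.9, 418.8], array([ 0.656 , -0.2554,  0.215 ]))]
top hatch_grip []
wrist lamp_knob []
wrist lamp_centre []
wrist hatch_grip [(0.61, [184.1, 275.3], array([ 0.4596, -0.1255,  0.119 ]))]
(array([16.54,  5.88,  1.18]), array([-0.003, -0.004,  1.127]))
```

View pics/c10.png

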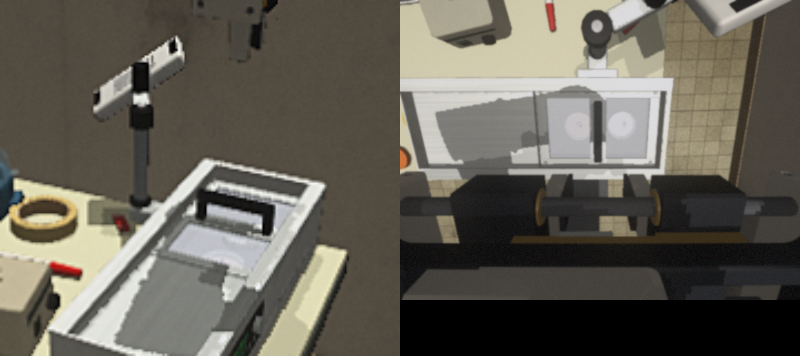

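The hatch is seated with both dishes visible through the panes. Back to the knob.

>>> move_arm(
  targets=[
    [[3, 1, 0], [0, 0, 0.18]],
    [[6, 2, 0], [0, 0, 0.36]],
    [[9, 3, 0], [0, 0, 0.54]],
    [[12, 4, 0], [0, 0, 0.72]],
    [[16.5, 5.9, 0], [0, 0, 0.9]],
  ],
  jaw=6,
)

```text
time_s: 41.58
tcp_pos: [0.6212, -0.1902, 0.3191]
eef_rot: [-180.0, -0.0, -53.3]
contact_force: [0.5, 0.1, 1.0]
gripper_width: 0.0599
gripper_force: 0.0
```

>>> move_arm(
  targets=[
    [[0, 0, 0], [0, 0, 0.18]],
    [[0, 0, 0], [0, 0, 0.227]],
    [[0, 0, 2], [0, 0, 0.227]],
    [[0, 0, 2], [0, 0, 0.227]],
  ],
)

```text
time_s: 42.08
tcp_pos: [0.6195, -0.1899, 0.2968]
eef_rot: [179.8, 0.1, -66.0]
contact_force: [0.8, 0.8, 0.6]
gripper_width: 0.0599
gripper_force: 0.0
```

Run:
```python
from h import *
np.set_printoptions(precision=4,suppress=True)
s=r.get_state(); print(s["tcp_pos"],s["eef_rot"],s["joints"])
d=viewer.capture("wrist"); print([(round(p["score"],2),p["location"],atz(d,p["location"][::-1],.245)) for p in pinpoint("lamp_knob","wrist")][:2])
cv2.imwrite("pics/w11.png",d["image"])
print(tgt(s,[.6214,-.1895,.2335],-65.8))
```

```text
[ 0.6195 -0.1899  0.2968] [179.8383   0.1047 -65.9981] [  0.1554  16.2128   3.5578  -0.0312 -77.5352  23.8535]
[(0.87, [225.6, 276.6], array([ 0.6197, -0.1915,  0.245 ]))]
(array([ 0.05, -0.2 ,  6.33]), array([ 0.003,  0.002, -0.003]))
```

>>> move_arm(
  targets=[
    [[0.05, -0.15, 3], [0, 0, 0]],
    [[0.05, -0.15, 5.5], [0, 0, 0]],
    [[0.05, -0.15, 6.4], [0, 0, 0]],
    [[0.05, -0.15, 6.4], [0, 0, 0]],
    [[0.05, -0.15, 6.4], [0, 0, 0]],
  ],
)

```text
time_s: 42.8
tcp_pos: [0.6226, -0.1901, 0.236]
eef_rot: [-179.9, -0.1, -66.0]
contact_force: [0.1, -0.5, -0.7]
gripper_width: 0.06
gripper_force: 0.0
```

>>> move_arm(
  targets=[
    [[0, 0, 0], [0, 0, 0]],
    [[0, 0, 0], [0, 0, 0]],
    [[0, 0, 0], [0, 0, 0]],
    [[0, 0, 0], [0, 0, 0]],
    [[0, 0, 0], [0, 0, 0]],
  ],
  jaw=1.5,
  squeeze=20,
)

```text
time_s: 43.42
tcp_pos: [0.6217, -0.1901, 0.2346]
eef_rot: [180.0, -0.0, -66.0]
contact_force: [-0.8, -1.2, 0.2]
gripper_width: 0.0236
gripper_force: 20.0
```

>>> move_arm(
  targets=[
    [[-0.06, 1.19, 0], [0, 0, 0.18]],
    [[-0.34, 2.34, 0], [0, 0, 0.36]],
    [[-0.82, 3.43, 0], [0, 0, 0.54]],
    [[-1.34, 4.23, 0], [0, 0, 0.685]],
    [[-1.34, 4.23, 0], [0, 0, 0.685]],
  ],
)

```text
time_s: 44.05
tcp_pos: [0.5769, -0.1945, 0.2346]
eef_rot: [180.0, 0.0, -105.2]
contact_force: [-2.4, 2.5, -0.5]
gripper_width: 0.0237
gripper_force: 20.0
```

>>> move_arm(
  targets=[
    [[-0.06, 1.19, 0], [0, 0, 0.18]],
    [[-0.34, 2.34, 0], [0, 0, 0.36]],
    [[-0.82, 3.43, 0], [0, 0, 0.54]],
    [[-1.34, 4.23, 0], [0, 0, 0.685]],
    [[-1.34, 4.23, 0], [0, 0, 0.685]],
  ],
)

```text
time_s: 44.68
tcp_pos: [0.5399, -0.1703, 0.2345]
eef_rot: [179.9, -0.0, -144.4]
contact_force: [-3.5, 1.6, 0.8]
gripper_width: 0.0236
gripper_force: 20.0
```

>>> move_arm(
  targets=[
    [[-0.06, 1.19, 0], [0, 0, 0.18]],
    [[-0.34, 2.34, 0], [0, 0, 0.36]],
    [[-0.82, 3.43, 0], [0, 0, 0.54]],
    [[-1.36, 4.26, 0], [0, 0, 0.69]],
    [[-1.36, 4.26, 0], [0, 0, 0.69]],
  ],
)

```text
time_s: 45.3
tcp_pos: [0.5262, -0.1275, 0.2345]
eef_rot: [180.0, -0.1, 176.1]
contact_force: [-5.4, 3.4, 3.3]
gripper_width: 0.0234
gripper_force: 20.0
```

>>> move_arm(
  targets=[
    [[0, 0, 0], [0, 0, 0]],
    [[0, 0, 0], [0, 0, 0]],
    [[0, 0, 0], [0, 0, 0]],
  ],
)

```text
time_s: 45.68
tcp_pos: [0.5262, -0.1279, 0.2345]
eef_rot: [180.0, -0.1, 176.2]
contact_force: [-6.5, 3.9, 4.6]
gripper_width: 0.0236
gripper_force: 20.0
```

Run:
```python
from h import *
np.set_printoptions(precision=4,suppress=True)
d=viewer.capture("wrist"); cv2.imwrite("pics/w12.png",d["image"])
s=r.get_state(); print(s["tcp_pos"],s["eef_rot"],s["joints"])
z={"lamp_centre":.227,"lamp_knob":.245,"lamp_left_end":.227,"lamp_right_end":.227}
D={"wrist":d,"scene":viewer.capture("scene")}
for l in z:
  o=[]
  for c in D:
    p=pinpoint(l,c)
    if p: o.append((D[c],p[0]["location"][::-1])); print(l,c,round(p[0]["score"],2),p[0]["location"])
  if len(o)>1: print(l,tri(o))
g=cv2.cvtColor(d["image"],cv2.COLOR_BGR2GRAY)
L=cv2.createLineSegmentDetector().detect(g)[0][:,0]
for x1,y1,x2,y2 in sorted(L.tolist(),key=lambda l:-np.hypot(l[2]-l[0],l[3]-l[1]))[:22]:
    if max(y1,y2)>230: continue
    for z in (.11,.215):
      a=atz(d,(x1,y1),z);b=atz(d,(x2,y2),z); v=b-a; ang=np.degrees(np.arctan2(v[1],v[0]))
      print(z,[round(k) for k in (x1,y1,x2,y2)],a[:2],b[:2],round((ang+45)%90-45,2))
```

```text
[ 0.5262 -0.1279  0.2345] [179.9695  -0.1054 176.1865] [   7.0412    7.7324  -15.4126   -0.0541  -66.9528 -100.8335]
lamp_centre wrist 0.93 [137.2, 269.0]
lamp_centre scene 0.64 [149.5, 361.0]
lamp_centre [ 0.4538 -0.1293  0.2171]
lamp_knob wrist 0.7 [268.1, 279.5]
lamp_knob scene 0.64 [129.9, 334.9]
lamp_knob [ 0.5231 -0.1259  0.2619]
lamp_left_end wrist 0.56 [133.3, 380.8]
lamp_left_end scene 0.96 [136.5, 354.7]
lamp_left_end [ 0.4565 -0.0826  0.2725]
lamp_right_end wrist 0.59 [137.9, 182.7]
lamp_right_end scene 0.75 [151.9, 365.5]
lamp_right_end [ 0.4538 -0.1887  0.1846]
0.11 [393, 1, 146, 21] [ 0.3595 -0.0205] [ 0.3601 -0.2276] 0.15
0.215 [393, 1, 146, 21] [ 0.3932 -0.0586] [ 0.3936 -0.189 ] 0.15
0.11 [7, 1, 66, 221] [ 0.337  -0.3405] [ 0.5304 -0.341 ] -0.16
0.215 [7, 1, 66, 221] [ 0.379 -0.26 ] [ 0.5008 -0.2604] -0.16
0.11 [161, 208, 138, 55] [ 0.5233 -0.2429] [ 0.386  -0.2394] -1.45
0.215 [161, 208, 138, 55] [ 0.4963 -0.1986] [ 0.4099 -0.1964] -1.45
0.11 [558, 193, 407, 199] [0.534  0.1491] [ 0.5304 -0.0002] -1.39
0.215 [558, 193, 407, 199] [0.503  0.0482] [ 0.5008 -0.0458] -1.
[... 632 characters left out ...]
4938 -0.0725] [ 0.4279 -0.0712] -1.14
0.11 [288, 48, 400, 24] [ 0.3891 -0.1093] [ 0.3772 -0.0143] 7.13
0.215 [288, 48, 400, 24] [ 0.4118 -0.1145] [ 0.4043 -0.0547] 7.13
0.11 [123, 29, 140, 137] [ 0.365  -0.2485] [ 0.4538 -0.2502] -1.11
0.215 [123, 29, 140, 137] [ 0.3967 -0.2021] [ 0.4526 -0.2032] -1.11
0.11 [402, 157, 409, 49] [ 0.4888 -0.0071] [ 0.3967 -0.0056] -0.96
0.215 [402, 157, 409, 49] [ 0.4746 -0.0502] [ 0.4167 -0.0492] -0.96
0.11 [403, 28, 299, 50] [ 0.3801 -0.0112] [ 0.3917 -0.1   ] 7.45
0.215 [403, 28, 299, 50] [ 0.4062 -0.0528] [ 0.4135 -0.1086] 7.45
0.11 [417, 52, 409, 156] [0.3992 0.0012] [ 0.4881 -0.0005] -1.1
0.215 [417, 52, 409, 156] [ 0.4182 -0.0449] [ 0.4742 -0.046 ] -1.1
```

View pics/w12.png

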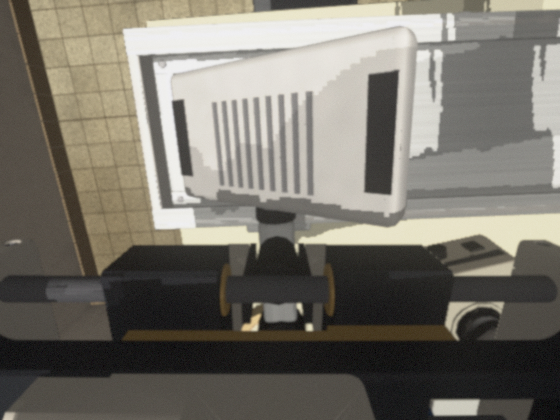

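The lamp edges are square with the incubator, about −1.1° against −1.4°. Release, then go above the raised left end with the fingers shut.

>>> move_arm(
  targets=[
    [[0, 0, 0], [0, 0, 0]],
    [[0, 0, 0], [0, 0, 0]],
    [[0, 0, 0], [0, 0, 0]],
    [[0, 0, -3], [0, 0, 0]],
    [[0, 0, -8], [0, 0, 0]],
  ],
  jaw=5,
)

```text
time_s: 46.8
tcp_pos: [0.5261, -0.1283, 0.3139]
eef_rot: [-180.0, -0.2, 176.0]
contact_force: [1.4, 0.4, -0.1]
gripper_width: 0.0498
gripper_force: 0.0
```

>>> move_arm(
  targets=[
    [[3, 2, 0], [0, 0, -0.042]],
    [[7.35, 5.2, 0], [0, 0, -0.042]],
    [[7.35, 5.2, 0], [0, 0, -0.042]],
    [[7.35, 5.2, 0], [0, 0, -0.042]],
    [[7.35, 5.2, 0], [0, 0, -0.042]],
  ],
  jaw=0,
)

```text
time_s: 47.42
tcp_pos: [0.4577, -0.0716, 0.3143]
eef_rot: [-180.0, -0.0, 178.4]
contact_force: [1.0, -0.1, 0.2]
gripper_width: 0.0053
gripper_force: 0.0
```

>>> move_arm(
  targets=[
    [[0, 0, 0], [0, 0, 0]],
    [[0, 0, 1], [0, 0, 0]],
    [[0, 0, 2], [0, 0, 0]],
    [[0, 0, 2], [0, 0, 0]],
  ],
)

```text
time_s: 47.92
tcp_pos: [0.4565, -0.0714, 0.2932]
eef_rot: [-180.0, -0.1, 178.4]
contact_force: [0.5, -0.8, 0.0]
gripper_width: 0.0006
gripper_force: 0.0
```

>>> move_arm(
  targets=[
    [[0, 0, 1.3], [0, 0, 0]],
    [[0, 0, 2.6], [0, 0, 0]],
    [[0, 0, 3.9], [0, 0, 0]],
    [[0, 0, 5.1], [0, 0, 0]],
    [[0, 0, 6.0], [0, 0, 0]],
  ],
)

```text
time_s: 48.55
tcp_pos: [0.4571, -0.0712, 0.2336]
eef_rot: [-180.0, -0.0, 178.4]
contact_force: [-1.1, 1.4, 2.2]
gripper_width: 0.0007
gripper_force: 1.1
```

>>> move_arm(
  targets=[
    [[0, 0, 0.2], [0, 0, 0]],
    [[0, 0, 0.4], [0, 0, 0]],
    [[0, 0, 0.5], [0, 0, 0]],
    [[0, 0, 0.5], [0, 0, 0]],
    [[0, 0, 0.5], [0, 0, 0]],
  ],
)

```text
time_s: 49.18
tcp_pos: [0.4573, -0.0713, 0.2296]
eef_rot: [-180.0, 0.0, 178.4]
contact_force: [-0.1, 0.6, 0.0]
gripper_width: 0.0005
gripper_force: 0.3
```

>>> move_arm(
  targets=[
    [[0, 0, 0.1], [0, 0, 0]],
    [[0, 0, 0.2], [0, 0, 0]],
    [[0, 0, 0.2], [0, 0, 0]],
  ],
)

```text
time_s: 49.55
tcp_pos: [0.4572, -0.0713, 0.2275]
eef_rot: [-180.0, 0.0, 178.4]
contact_force: [0.9, 0.9, 0.9]
gripper_width: 0.0003
gripper_force: 0.3
```

>>> move_arm(
  targets=[
    [[0, 0, -2], [0, 0, 0]],
    [[0, 0, -6], [0, 0, 0]],
    [[0, 0, -12], [0, 0, 0]],
    [[3, -2, -15], [0, 0, 0]],
    [[7, -2, -15], [0, 0, 0]],
  ],
)

```text
time_s: 50.18
tcp_pos: [0.387, -0.09, 0.3794]
eef_rot: [-180.0, 0.2, 178.3]
contact_force: [-0.3, 1.2, -0.6]
gripper_width: 0.0003
gripper_force: 0.0
```

```bash
cat > look.py <<'E'
from h import *
import sys
np.set_printoptions(precision=4,suppress=True)
s=r.get_state(); print(s["tcp_pos"],s["eef_rot"])
D={c:viewer.capture(c) for c in ("wrist","scene","top")}
for c in D: cv2.imwrite(f"pics/{c}_{sys.argv[1]}.png",D[c]["image"])
for l in ("lamp_centre","lamp_knob","lamp_left_end","lamp_right_end"):
  o=[]
  for c in D:
    p=pinpoint(l,c)
    if p and p[0]["score"]>.5: o.append((D[c],p[0]["location"][::-1])); print(l,c,round(p[0]["score"],2),p[0]["location"])
  if len(o)>1: print("  ",tri(o))
a=D["scene"]["image"][90:210,280:440]; b=D["wrist"]["image"]
cv2.imwrite(f"pics/c_{sys.argv[1]}.png",np.hstack([cv2.resize(a,(400,300),interpolation=2),cv2.resize(b,(400,300))]))
E
python3 look.py 13
```

```text
[ 0.387  -0.09    0.3794] [-179.9897    0.1561  178.3088]
lamp_centre wrist 0.82 [253.6, 233.5]
lamp_centre scene 0.67 [148.9, 361.3]
lamp_centre top 0.86 [230.5, 381.1]
   [ 0.4577 -0.1435  0.2131]
lamp_knob scene 0.59 [132.7, 335.0]
lamp_knob top 0.64 [204.6, 381.7]
   [ 0.5297 -0.1377  0.2505]
lamp_left_end wrist 0.7 [216.6, 255.8]
lamp_left_end scene 0.94 [152.8, 357.0]
lamp_left_end top 0.8 [232.2, 359.5]
   [ 0.4422 -0.1002  0.2097]
lamp_right_end scene 0.62 [138.2, 364.9]
lamp_right_end top 0.81 [230.3, 406.6]
   [ 0.4616 -0.2108  0.2178]
```

View pics/c_13.png

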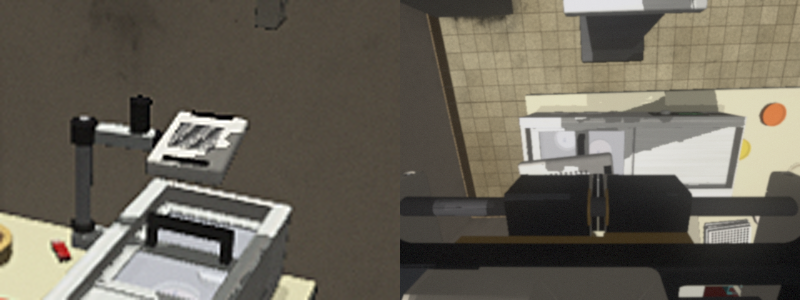

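The head looks roughly level. I'll take a better view from behind it.

>>> move_arm(
  targets=[
    [[-5, -1.2, 0], [0, 0, 0]],
    [[-10, -2.5, 0], [0, 0, 0]],
    [[-14.3, -4, 1], [0, 0, 0]],
    [[-14.3, -4, 1], [0, 0, 0]],
    [[-14.3, -4, 1], [0, 0, 0]],
  ],
)

```text
time_s: 51.55
tcp_pos: [0.5283, -0.1334, 0.3671]
eef_rot: [-180.0, -0.1, 178.4]
contact_force: [0.2, -0.5, 0.3]
gripper_width: 0.0007
gripper_force: 0.0
```

```bash
python3 look.py 14
python3 - <<'E'
from h import *
np.set_printoptions(precision=4,suppress=True)
d=viewer.capture("wrist")
g=cv2.cvtColor(d["image"],cv2.COLOR_BGR2GRAY)
L=cv2.createLineSegmentDetector().detect(g)[0][:,0]
for x1,y1,x2,y2 in sorted(L.tolist(),key=lambda l:-np.hypot(l[2]-l[0],l[3]-l[1]))[:24]:
    if max(y1,y2)>250: continue
    z=.225;a=atz(d,(x1,y1),z);b=atz(d,(x2,y2),z); v=b-a; ang=np.degrees(np.arctan2(v[1],v[0]))
    print([round(k) for k in (x1,y1,x2,y2)],a[:2],b[:2],round((ang+45)%90-45,2))
E
```

```text
[ 0.5283 -0.1334  0.3671] [-179.9852   -0.0743  178.3586]
lamp_centre wrist 0.87 [129.3, 267.4]
lamp_centre scene 0.65 [147.0, 360.3]
lamp_centre top 0.94 [229.4, 381.9]
   [ 0.4592 -0.1425  0.2185]
lamp_knob wrist 0.64 [201.5, 276.1]
lamp_knob scene 0.7 [133.6, 337.7]
lamp_knob top 0.7 [202.8, 379.6]
   [ 0.5269 -0.1343  0.2497]
lamp_left_end wrist 0.82 [118.7, 334.6]
lamp_left_end scene 0.85 [155.3, 356.8]
lamp_left_end top 0.59 [234.6, 357.4]
   [ 0.4482 -0.0752  0.2232]
lamp_right_end wrist 0.65 [136.1, 198.4]
lamp_right_end scene 0.77 [136.3, 367.0]
lamp_right_end top 0.74 [227.4, 409.6]
   [ 0.463  -0.2145  0.2228]
[192, 71, 393, 70] [ 0.4036 -0.2091] [ 0.4084 -0.0218] -1.47
[484, 177, 297, 177] [0.512  0.0803] [ 0.5068 -0.1124] -1.53
[369, 36, 189, 42] [ 0.3789 -0.0456] [ 0.3796 -0.2089] 0.23
[541, 55, 514, 175] [0.3986 0.1147] [0.5108 0.1105] -2.15
[223, 175, 342, 162] [ 0.5021 -0.1875] [ 0.4921 -0.0666] 4.72
[558, 32, 442, 35] [0.3796 0.1263] [0.3798 0.0202] 0.09
[362, 172, 473, 171] [ 0.5033 -0.0461] [0.5055 0.0677] -1.07
[502, 174, 522, 75] [0.5093 0.0978] [0.4156 0.1   ] -1.36
[169, 245, 267, 244] [ 0.5776 -0.2525] [ 0.579  -0.1458] -0.72
[292, 244, 383, 245] [ 0.58   -0.1185] [ 0.5837 -0.0187] -2.12
[365, 77, 359, 156] [ 0.4135 -0.0479] [ 0.4865 -0.0497] -1.41
[187, 117, 194, 192] [ 0.4444 -0.2178] [ 0.5189 -0.2195] -1.3
```

View pics/wrist_14.png

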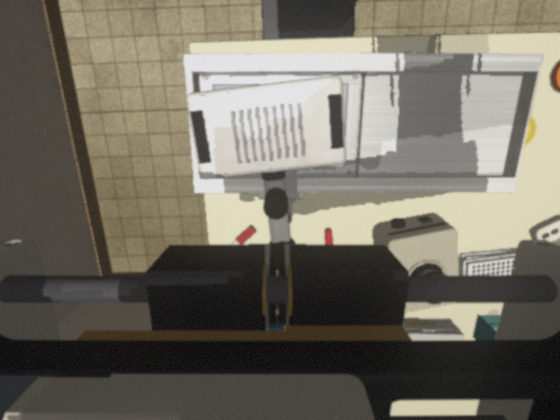

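The ends now sit at equal height, so the head is level. The press swung the lamp about 6° off (edge at +4.7° against −1.4°), so I'll re-centre it by closing the pads on the knob at the centred place.

>>> move_arm(
  targets=[
    [[0.22, 0.57, 0], [0, 0, -0.003]],
    [[0.22, 0.57, 0], [0, 0, -0.003]],
    [[0.22, 0.57, 3], [0, 0, -0.003]],
    [[0.22, 0.57, 5], [0, 0, -0.003]],
    [[0.22, 0.57, 7], [0, 0, -0.003]],
  ],
  jaw=6.5,
)

```text
time_s: 52.98
tcp_pos: [0.5263, -0.1275, 0.2969]
eef_rot: [-180.0, 0.0, 178.6]
contact_force: [0.4, -0.2, 0.1]
gripper_width: 0.0454
gripper_force: 0.0
```

>>> move_arm(
  targets=[
    [[0, 0, 3], [0, 0, 0]],
    [[0, 0, 5.5], [0, 0, 0]],
    [[0, 0, 6.2], [0, 0, 0]],
    [[0, 0, 6.2], [0, 0, 0]],
  ],
)

```text
time_s: 53.48
tcp_pos: [0.5266, -0.1276, 0.2358]
eef_rot: [-180.0, -0.0, 178.6]
contact_force: [-0.2, 0.3, 0.3]
gripper_width: 0.0654
gripper_force: 0.0
```

>>> move_arm(
  targets=[
    [[0, 0, 0], [0, 0, 0]],
    [[0, 0, 0], [0, 0, 0]],
    [[0, 0, 0], [0, 0, 0]],
    [[0, 0, 0], [0, 0, 0]],
    [[0, 0, 0], [0, 0, 0]],
  ],
  jaw=1.5,
  squeeze=20,
)

```text
time_s: 54.1
tcp_pos: [0.5258, -0.1279, 0.2356]
eef_rot: [-180.0, -0.1, 178.5]
contact_force: [-3.3, -1.9, 2.1]
gripper_width: 0.0233
gripper_force: 20.0
```

>>> move_arm(
  targets=[
    [[0, 0, 0], [0, 0, 0]],
    [[0, 0, 0], [0, 0, 0]],
    [[0, 0, 0], [0, 0, 0]],
    [[0, 0, -3], [0, 0, 0]],
    [[0, 0, -8], [0, 0, 0]],
  ],
  jaw=5,
)

```text
time_s: 54.72
tcp_pos: [0.5256, -0.1273, 0.3149]
eef_rot: [180.0, -0.2, 178.6]
contact_force: [1.3, -0.1, 0.6]
gripper_width: 0.05
gripper_force: 0.0
```

>>> move_arm(
  targets=[
    [[0, 0, -3], [0, 0, 0]],
    [[0, 0, -5], [0, 0, 0]],
    [[0, 0, -5], [0, 0, 0]],
    [[0, 0, -5], [0, 0, 0]],
  ],
)

```text
time_s: 55.22
tcp_pos: [0.5261, -0.1273, 0.3645]
eef_rot: [180.0, -0.1, 178.6]
contact_force: [-0.7, 0.0, -0.1]
gripper_width: 0.0499
gripper_force: 0.0
```

```bash
cat > lines.py <<'E'
from h import *
np.set_printoptions(precision=4,suppress=True)
d=viewer.capture("wrist")
g=cv2.cvtColor(d["image"],cv2.COLOR_BGR2GRAY)
L=cv2.createLineSegmentDetector().detect(g)[0][:,0]
for x1,y1,x2,y2 in sorted(L.tolist(),key=lambda l:-np.hypot(l[2]-l[0],l[3]-l[1]))[:40]:
    if max(y1,y2)>250 or min(y1,y2)<40: continue
    z=.225;a=atz(d,(x1,y1),z);b=atz(d,(x2,y2),z); v=b-a; ang=np.degrees(np.arctan2(v[1],v[0]))
    print([round(k) for k in (x1,y1,x2,y2)],a[:2],b[:2],round((ang+45)%90-45,2))
E
python3 look.py 15; python3 lines.py
```

```text
[ 0.5261 -0.1273  0.3645] [179.9805  -0.0646 178.5573]
lamp_centre wrist 0.65 [132.9, 277.1]
lamp_centre scene 0.86 [150.4, 360.6]
lamp_centre top 0.61 [228.0, 371.6]
   [ 0.459  -0.1221  0.2157]
lamp_knob wrist 0.69 [205.1, 277.3]
lamp_knob scene 0.89 [132.3, 334.8]
lamp_knob top 0.82 [202.8, 380.2]
   [ 0.5287 -0.1299  0.2548]
lamp_left_end wrist 0.77 [129.5, 344.7]
lamp_left_end scene 0.78 [156.5, 351.5]
lamp_left_end top 0.66 [232.3, 351.1]
   [ 0.4561 -0.0588  0.2246]
lamp_right_end wrist 0.58 [130.7, 208.0]
lamp_right_end scene 0.76 [138.4, 363.7]
lamp_right_end top 0.97 [233.5, 406.2]
   [ 0.4566 -0.1995  0.2228]
[483, 180, 297, 179] [0.5113 0.0838] [ 0.5064 -0.1068] -1.47
[188, 72, 342, 72] [ 0.4032 -0.2068] [ 0.4067 -0.0645] -1.43
[352, 87, 201, 87] [ 0.4198 -0.0547] [ 0.4166 -0.1965] -1.3
[201, 84, 351, 83] [ 0.4137 -0.1962] [ 0.4162 -0.056 ] -1.02
[178, 54, 189, 192] [ 0.3879 -0.2144] [ 0.5166 -0.2176] -1.43
[57, 87, 81, 203] [ 0.4124 -0.3318] [ 0.5258 -0.3321] -0.15
[357, 174, 473, 174] [ 0.5023 -0.046 ] [0.5049 0.0725] -1.26
[534, 73, 510, 178] [0.4109 0.115 ] [0.5103 0.
[... 528 characters left out ...]
0.0559] [ 0.5754 -0.0113] 9.32
[354, 76, 291, 77] [ 0.4103 -0.0528] [ 0.4098 -0.112 ] -0.5
[288, 75, 226, 77] [ 0.4085 -0.1143] [ 0.4083 -0.1724] -0.21
[256, 172, 311, 170] [ 0.4981 -0.1486] [ 0.4971 -0.0928] 1.08
[386, 234, 438, 223] [ 0.568  -0.0119] [0.5571 0.0433] 11.13
[337, 156, 340, 103] [ 0.4835 -0.0666] [ 0.4341 -0.0654] -1.36
[312, 108, 311, 161] [ 0.4378 -0.0921] [ 0.4877 -0.093 ] -0.97
[536, 59, 483, 57] [0.3991 0.1139] [0.3971 0.0649] -2.36
[212, 104, 215, 156] [ 0.4322 -0.1867] [ 0.4805 -0.1881] -1.66
[342, 71, 393, 72] [ 0.4063 -0.0646] [ 0.4079 -0.017 ] -1.9
[484, 63, 536, 64] [0.4021 0.0669] [0.4034 0.1148] -1.47
[267, 159, 266, 108] [ 0.4854 -0.1368] [ 0.4368 -0.1362] -0.75
```

View pics/c_15.png

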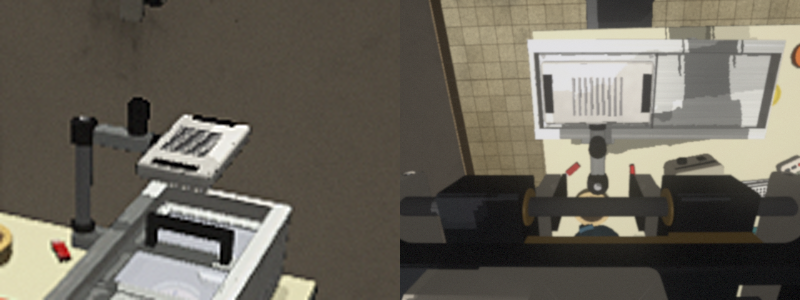

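The lamp is square and centred, with edges at −1.0 to −1.4° against −1.4°. Next, a quick check of the tilt from the silhouette.

Run:
```python
from h import *
q=np.radians(-1.42);Rz=np.array([[np.cos(q),-np.sin(q),0],[np.sin(q),np.cos(q),0],[0,0,1]])
C=np.array([.4563,-.1264,.215])
box=np.array([[a*.042,b*.075,c] for a in(-1,1) for b in(-1,1) for c in(-.010,.010)])
for c in ("scene","wrist","top"):
  d=viewer.capture(c); m=outline_of("lamp_head",c)
  if not m: print(c,"none"); continue
  for n,M in enumerate(m[:1]):
    M=M["mask"].astype(np.uint8); res=[]
    for t in np.arange(-.2,.21,.02):
      Rx=np.array([[1,0,0],[0,np.cos(t),-np.sin(t)],[0,np.sin(t),np.cos(t)]])
      p=proj(d,(Rz@Rx@box.T).T+C); best=0
      S=4
      for dx in np.arange(-4,5,1):
        for dy in np.arange(-4,5,1):
          I=np.zeros(M.shape,np.uint8); h=cv2.convexHull((p+[dx,dy]).astype(np.float32))
          cv2.fillConvexPoly(I,np.round(h*16).astype(np.int32),1,shift=4)
          best=max(best,(I&M).sum()/(I|M).sum())
      res.append((round(float(t),2),round(best,3)))
    print(c,m[0]["score"],M.sum(),res)
```

```text
scene 0.7 942 [(-0.2, np.float64(0.702)), (-0.18, np.float64(0.718)), (-0.16, np.float64(0.738)), (-0.14, np.float64(0.756)), (-0.12, np.float64(0.775)), (-0.1, np.float64(0.797)), (-0.08, np.float64(0.817)), (-0.06, np.float64(0.838)), (-0.04, np.float64(0.855)), (-0.02, np.float64(0.883)), (-0.0, np.float64(0.897)), (0.02, np.float64(0.908)), (0.04, np.float64(0.911)), (0.06, np.float64(0.886)), (0.08, np.float64(0.861)), (0.1, np.float64(0.834)), (0.12, np.float64(0.801)), (0.14, np.float64(0.778)), (0.16, np.float64(0.742)), (0.18, np.float64(0.707)), (0.2, np.float64(0.672))]
wrist 0.63 13606 [(-0.2, np.float64(0.968)), (-0.18, np.float64(0.971)), (-0.16, np.float64(0.972)), (-0.14, np.float64(0.972)), (-0.12, np.float64(0.971)), (-0.1, np.float64(0.97)), (-0.08, np.float64(0.968)), (-0.06, np.float64(0.966)), (-0.04, np.float64(0.966)), (-0.02, np.float64(0.965)), (-0.0, np.float64(0.968)), (0.02, np.float64(0.966)), (0.04, np.float64(0.966)), (0.06, np.float64(0.967)), (0.08, np.float64(0.968)), (0.1, np.float64(0.968)), (0.12, np.float64(0.968)), (0.14, np.float64(0.966)), (0.16, np.float64(0.966)), (0.18, np.float64(0.966)), (0.2, np.float64(0.963))]
top 0.63 1103 [(-0.2, np.float64(0.613)), (-0.18, np.float64(0.613)), (-0.16, np.float64(0.614)), (-0.14, np.float64(0.614)), (-0.12, np.float64(0.613)), (-0.1, np.float64(0.613)), (-0.08, np.float64(0.613)), (-0.06, np.float64(0.614)), (-0.04, np.float64(0.614)), (-0.02, np.float64(0.613)), (-0.0, np.float64(0.613)), (0.02, np.float64(0.613)), (0.04, np.float64(0.613)), (0.06, np.float64(0.614)), (0.08, np.float64(0.614)), (0.1, np.float64(0.618)), (0.12, np.float64(0.62)), (0.14, np.float64(0.619)), (0.16, np.float64(0.622)), (0.18, np.float64(0.629)), (0.2, np.float64(0.637))]
```

The scene silhouette suggests a tilt of about +0.03. I'll level the head by pressing with both open fingertips astride the tilt axis.

>>> move_arm(
  targets=[
    [[3.5, 0, 0], [0, 0, 0]],
    [[6.95, -0.06, 0], [0, 0, 0]],
    [[6.95, -0.06, 5], [0, 0, 0]],
    [[6.95, -0.06, 10], [0, 0, 0]],
    [[6.95, -0.06, 12.4], [0, 0, 0]],
  ],
  jaw=8.7,
)

```text
time_s: 56.95
tcp_pos: [0.4555, -0.1263, 0.2392]
eef_rot: [180.0, -0.2, 178.5]
contact_force: [0.1, 0.4, 0.7]
gripper_width: 0.086
gripper_force: 0.0
```

>>> move_arm(
  targets=[
    [[0, 0, 0], [0, 0, 0]],
    [[0, 0, 0.5], [0, 0, 0]],
    [[0, 0, 0.8], [0, 0, 0]],
    [[0, 0, 0.9], [0, 0, 0]],
    [[0, 0, 0.9], [0, 0, 0]],
  ],
)

```text
time_s: 57.58
tcp_pos: [0.457, -0.1264, 0.2328]
eef_rot: [180.0, 0.0, 178.6]
contact_force: [-0.3, -0.0, -0.1]
gripper_width: 0.0869
gripper_force: 0.0
```

>>> move_arm(
  targets=[
    [[0, 0, 0.2], [0, 0, 0]],
    [[0, 0, 0.4], [0, 0, 0]],
    [[0, 0, 0.45], [0, 0, 0]],
    [[0, 0, 0.45], [0, 0, 0]],
  ],
)

```text
time_s: 58.08
tcp_pos: [0.4569, -0.1264, 0.228]
eef_rot: [-180.0, -0.0, 178.6]
contact_force: [-1.0, -0.0, 0.3]
gripper_width: 0.0869
gripper_force: 0.0
```

>>> move_arm(
  targets=[
    [[0, 0, 0.05], [0, 0, 0]],
    [[0, 0, 0.1], [0, 0, 0]],
    [[0, 0, 0.1], [0, 0, 0]],
    [[0, 0, 0.1], [0, 0, 0]],
  ],
)

```text
time_s: 58.58
tcp_pos: [0.457, -0.1264, 0.2272]
eef_rot: [180.0, 0.0, 178.6]
contact_force: [-0.5, -0.1, 2.6]
gripper_width: 0.0872
gripper_force: 1.3
```

>>> move_arm(
  targets=[
    [[0, 0, 0.05], [0, 0, 0]],
    [[0, 0, 0.05], [0, 0, 0]],
    [[0, 0, 0.05], [0, 0, 0]],
  ],
)

```text
time_s: 58.95
tcp_pos: [0.457, -0.1264, 0.2271]
eef_rot: [-180.0, 0.0, 178.6]
contact_force: [-2.6, 0.5, 6.2]
gripper_width: 0.0867
gripper_force: 3.2
```

```bash
python3 -c "
from h import *
for i in range(3): s=r.get_state(); print(s['tcp_pos'].round(4),s['contact_force'].round(2),s['moment'].round(3))"
```

```text
[ 0.457  -0.1264  0.2271] [-2.62  0.47  6.24] [0.605 0.815 0.111]
[ 0.457  -0.1264  0.2271] [-2.62  0.47  6.24] [0.605 0.815 0.111]
[ 0.457  -0.1264  0.2271] [-2.62  0.47  6.24] [0.605 0.815 0.111]
```

Both fingertips bear at z 0.227 with a rigid stop, so the head is level. Back off straight up and do a final check.

>>> move_arm(
  targets=[
    [[0, 0, -0.5], [0, 0, 0]],
    [[0, 0, -3], [0, 0, 0]],
    [[0, 0, -8], [0, 0, 0]],
    [[0, 0, -13], [0, 0, 0]],
    [[-6.5, 0, -13.7], [0, 0, 0]],
  ],
)

```text
time_s: 59.58
tcp_pos: [0.5193, -0.1285, 0.3705]
eef_rot: [180.0, 0.7, 178.6]
contact_force: [2.1, 0.1, 0.4]
gripper_width: 0.0869
gripper_force: 0.0
```

```bash
python3 look.py 16; python3 lines.py | head -8
```

```text
[ 0.5193 -0.1285  0.3705] [179.9777   0.677  178.5787]
lamp_centre wrist 0.63 [136.1, 275.6]
lamp_centre scene 0.68 [150.1, 362.5]
lamp_centre top 0.55 [231.0, 375.3]
   [ 0.4544 -0.1282  0.2158]
lamp_knob wrist 0.82 [210.7, 279.6]
lamp_knob scene 0.55 [135.2, 334.6]
lamp_knob top 0.81 [205.5, 379.0]
   [ 0.5277 -0.1284  0.2476]
lamp_left_end wrist 0.85 [134.3, 344.5]
lamp_left_end scene 0.66 [154.9, 350.6]
lamp_left_end top 0.85 [231.5, 353.3]
   [ 0.4577 -0.0616  0.2286]
lamp_right_end wrist 0.64 [134.3, 209.3]
lamp_right_end scene 0.89 [138.6, 363.8]
lamp_right_end top 0.94 [235.3, 402.0]
   [ 0.454  -0.1941  0.2241]
[188, 78, 393, 78] [ 0.4011 -0.2072] [ 0.4058 -0.0178] -1.44
[484, 185, 297, 185] [0.5087 0.0841] [ 0.5042 -0.1074] -1.34
[368, 42, 187, 48] [ 0.3752 -0.0427] [ 0.3759 -0.2056] 0.27
[351, 95, 201, 95] [ 0.4197 -0.0565] [ 0.4161 -0.197 ] -1.46
[347, 82, 206, 82] [ 0.4082 -0.0604] [ 0.405  -0.1913] -1.38
[179, 59, 190, 199] [ 0.3851 -0.2141] [ 0.5164 -0.2176] -1.52
[206, 90, 344, 89] [ 0.4119 -0.1919] [ 0.4141 -0.0625] -1.01
[538, 63, 511, 183] [0.3953 0.1152] [0.5077 0.111 ] -2.12
```

View pics/c_16.png

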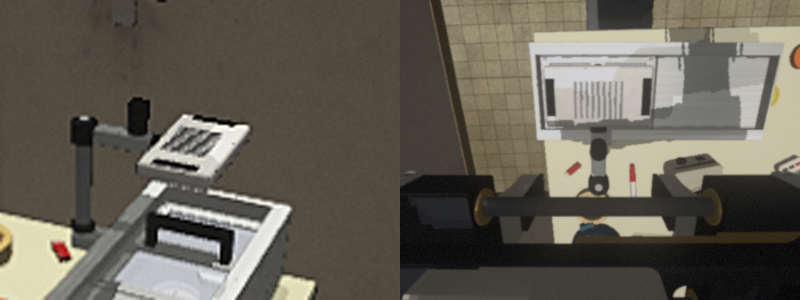

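The lamp is level, square and centred over the hatch, the hatch is shut, and the robot is clear. Handing in.

```bash
python3 -c "
from plant import r
print(r.close_job())"
```

```text
the job is handed in; nothing more can be done
None
```

I handed the job in at about 60 s of the 208 s allowed, with no verdict returned: both petri dishes lie flat in the chamber, the hatch is back on its seat, and the lamp is centred, square and level over it.

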